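# Load specimen mounts into a sample magazine up to the marks

## Task

Load the sample magazine: push the resin specimen mounts along the stand's table and feed lane so that they drop one by one into the tube, polished face up and never lifted, until the top of the stack inside stands between the two red lines. Leave the mounts that are not needed lying flat on the table, clear of the mouth, then swing the amber cover fully shut over the mouth.

Things in the scene. Friction and masses are not known exactly. Their poses are not given: they have to be found in the camera images.
- stand: fixed magazine loading stand; origin on the worktop under its middle, +y along it towards the magazine, +x to the back (away from the robot when unturned). A level grey metal table 110 mm above the worktop (x -79 to 79, y -160 to 21 mm) narrows to a 74 mm wide neck (y 53 to 164) with the tube's mouth at x 0, y 95, flush with the table
- table (a point): middle of the stand's wide table, on its upper side (stand x 0, y -60). Black rails 4 mm high line its edges, inner faces at stand x -73, x 73 and y -154; two straight black guides 4 mm high lead from stand x +-74, y 16 to the feed lane's entry at x +-27, y 52
- lane (a point): middle of the feed lane on the neck, on the table (stand x 0, y 52 to 95), 53 mm wide between black guides 4 mm high
- tongue (a point): tip of the steel hold-down tongue, 10 mm wide, its underside 16.5 mm above the table, that reaches back from the stop over the mouth along the lane's centre line to stand y 62. Mounts pass under it and it keeps them from tipping on end until they drop; fingers that push a mount home have to straddle it (one each side)
- mouth (a point): centre of the mouth of the upright magazine tube, level with the table (110 mm up); bore 53 mm. A half-round black stop 18 mm high, inner radius 27 mm, stands round its far half (stand y above 95) and halts a mount pushed along the lane; it drops once its centre is within about 1 mm of this point
- line_low (a point): lower of two red lines on the white cheeks beside the tube's slot (26 mm wide, on its -x side, showing the stack inside), 81 mm above the worktop
- line_high (a point): upper red line on the same white cheeks, 100 mm above the worktop
- lift: black round floor inside the tube on which the mounts stack, fixed at a height that differs each time; origin at the centre of its upper face, so the top of the stack is there plus 15 mm a mount. Its steel clamp screw sticks out of the slot
- cover (a joint): amber see-through round swing cover, 66 mm across, its underside 22 mm above the table, on a pivot at stand x 0, y 147; 0 = shut over the mouth, at its end stop; grows as it opens towards the stand's +x side (counter-clockwise from above), up to 2.0 rad. It turns stiffly (about 1 N at the knob) and stays where left
- cover_knob (a point): middle of the cover's upright round black knob at the cover's centre, 52 mm from the pivot; 17 mm across, from 139 to 167 mm above the worktop (this point at 154 mm)
- mount_1: loose mounted specimen: a flat black resin disc 50 mm across and 15 mm high, a steel rectangle in its polished upper face, about 70 g, smooth and slippery; origin at the centre of that face (125 mm above the worktop when it lies on the table), z up
- mount_2: loose mounted specimen: a flat dark red resin disc 50 mm across and 15 mm high, a round steel section in its polished upper face, about 70 g, smooth and slippery; origin at the centre of that face (125 mm above the worktop when it lies on the table), z up
- mount_3: loose mounted specimen: a flat dark green resin disc 50 mm across and 15 mm high, a steel T-section in its polished upper face, about 70 g, smooth and slippery; origin at the centre of that face (125 mm above the worktop when it lies on the table), z up
- mount_4: loose mounted specimen: a flat dark blue resin disc 50 mm across and 15 mm high, a brass tube section in its polished upper face, about 70 g, smooth and slippery; origin at the centre of that face (125 mm above the worktop when it lies on the table), z up
Not all that is in view belongs to the job. Leave any purple look-alike of the mount_2 alone.

How it is judged:
On the way:
1. the top of the stack in the tube stands between the two red lines, the other mounts on the table, the cover still open (((horizontal distance between mount_1 and mouth below 0.006 m and height (world z) of mount_1 between 0.079 and 0.102 m and angle between mount_1's own z axis and vertical below 0.08 rad and linear speed of mount_1 below 0.02 m/s) or (horizontal distance between mount_2 and mouth below 0.006 m and height (world z) of mount_2 between 0.079 and 0.102 m and angle between mount_2's own z axis and vertical below 0.08 rad and linear speed of mount_2 below 0.02 m/s) or (horizontal distance between mount_3 and mouth below 0.006 m and height (world z) of mount_3 between 0.079 and 0.102 m and angle between mount_3's own z axis and vertical below 0.08 rad and linear speed of mount_3 below 0.02 m/s) or (horizontal distance between mount_4 and mouth below 0.006 m and height (world z) of mount_4 between 0.079 and 0.102 m and angle between mount_4's own z axis and vertical below 0.08 rad and linear speed of mount_4 below 0.02 m/s)) and angle between each of mount_1, mount_2, mount_3, mount_4's own z axis and vertical below 0.08 rad and linear speed of each of mount_1, mount_2, mount_3, mount_4 below 0.02 m/s and ((horizontal distance between mount_1 and mouth below 0.006 m and height (world z) of mount_1 below 0.102 m) or (height (world z) of mount_1 between 0.121 and 0.129 m and horizontal distance between mount_1 and mouth above 0.045 m)) and ((horizontal distance between mount_2 and mouth below 0.006 m and height (world z) of mount_2 below 0.102 m) or (height (world z) of mount_2 between 0.121 and 0.129 m and horizontal distance between mount_2 and mouth above 0.045 m)) and ((horizontal distance between mount_3 and mouth below 0.006 m and height (world z) of mount_3 below 0.102 m) or (height (world z) of mount_3 between 0.121 and 0.129 m and horizontal distance between mount_3 and mouth above 0.045 m)) and ((horizontal distance between mount_4 and mouth below 0.006 m and height (world z) of mount_4 below 0.102 m) or (height (world z) of mount_4 between 0.121 and 0.129 m and horizontal distance between mount_4 and mouth above 0.045 m)) and value of joint cover above 0.5 rad), for 0.3 s.
At the end, for the whole second after the job is handed in: A mount in the tube has its face between the red lines (81 to 100 mm, +-2 mm); none in the tube is higher; all others lie on the table over 45 mm from the mouth centre; all flat, face up (0.08 rad) and at rest; in the tube within 6 mm of its axis; the cover within 0.06 rad of closed (((horizontal distance between mount_1 and mouth below 0.006 m and height (world z) of mount_1 between 0.079 and 0.102 m and angle between mount_1's own z axis and vertical below 0.08 rad and linear speed of mount_1 below 0.02 m/s) or (horizontal distance between mount_2 and mouth below 0.006 m and height (world z) of mount_2 between 0.079 and 0.102 m and angle between mount_2's own z axis and vertical below 0.08 rad and linear speed of mount_2 below 0.02 m/s) or (horizontal distance between mount_3 and mouth below 0.006 m and height (world z) of mount_3 between 0.079 and 0.102 m and angle between mount_3's own z axis and vertical below 0.08 rad and linear speed of mount_3 below 0.02 m/s) or (horizontal distance between mount_4 and mouth below 0.006 m and height (world z) of mount_4 between 0.079 and 0.102 m and angle between mount_4's own z axis and vertical below 0.08 rad and linear speed of mount_4 below 0.02 m/s)) and angle between each of mount_1, mount_2, mount_3, mount_4's own z axis and vertical below 0.08 rad and linear speed of each of mount_1, mount_2, mount_3, mount_4 below 0.02 m/s and ((horizontal distance between mount_1 and mouth below 0.006 m and height (world z) of mount_1 below 0.102 m) or (height (world z) of mount_1 between 0.121 and 0.129 m and horizontal distance between mount_1 and mouth above 0.045 m)) and ((horizontal distance between mount_2 and mouth below 0.006 m and height (world z) of mount_2 below 0.102 m) or (height (world z) of mount_2 between 0.121 and 0.129 m and horizontal distance between mount_2 and mouth above 0.045 m)) and ((horizontal distance between mount_3 and mouth below 0.006 m and height (world z) of mount_3 below 0.102 m) or (height (world z) of mount_3 between 0.121 and 0.129 m and horizontal distance between mount_3 and mouth above 0.045 m)) and ((horizontal distance between mount_4 and mouth below 0.006 m and height (world z) of mount_4 below 0.102 m) or (height (world z) of mount_4 between 0.121 and 0.129 m and horizontal distance between mount_4 and mouth above 0.045 m)) and value of joint cover below 0.06 rad); the robot touches nothing.
It fails at once if a mount is lifted more than 20 mm off the table or turned over (height (world z) of any of mount_1, mount_2, mount_3, mount_4 above 0.145 m or angle between any of mount_1, mount_2, mount_3, mount_4's own z axis and vertical above 1.2 rad).
It also fails if it takes over 61 s, if anything falls off the work surface, if the arm or the gripper's body presses on something with over 40 N, if the wrist force passes 120 N, or if a joint passes its speed limit or range.

## Robot

A 6-joint arm with a two-finger parallel gripper is mounted at the origin on a cart in front of the work surface, level with it; the furniture and walls round the work are solid. World frame = base frame: x ahead of the robot, y to its left, z up, the work surface at z = 0. Lengths are in m, angles in rad, forces in N, time in s.
With the tool pointing down it reaches from about 0.275 to 0.75 m from the base axis. Payload 10.2 kg.
Tool frame: the origin (TCP) lies between the finger pads; the fingertips stand 19 mm ahead of it and the grasp point (between the pads) is the TCP; x points along the fingers, y is the direction in which the jaws open and shut, and the axes are right-handed (so a half turn about x gives the same grasp; the last joint's range is limited). The gripper opens to 85 mm and grips with 20 to 120 N. Pads are 22 mm wide; open, the fingers measure 114 mm over their backs; the gripper's body (76 mm by 85 mm) begins 54 mm behind the grasp point. The pads swing forward as they close: fully open they stand 13 mm farther back than shut.
Start: joints at [0.919, 0.313, 1.498, -0, 1.331, -0.223], TCP at [0.218, 0.477, 0.25] pointing down, gripper open.
Joint ranges: [-2.94, 2.94], [-0.97, 2.17], [0.19, 2.56], [-1.23, 4.37], [0.02, 3.11], [-2.88, 2.88]. Speed limits (rad/s): [2.39, 2.39, 3.01, 3.14, 3.14, 3.14].

## Interface

Orientations are given as a unit quaternion [w, x, y, z].
In Python, from workcell import get_obs, eyes, job gives the robot as it stands. The module is installed in compiled form; this text tells all that it offers.
- The arm moves only by the shell command python3 -m jog 'ROWS' [FORCE]. ROWS is JSON, a list of rows, each a list of 5 numbers: the shift along the world's x, y, z in units of 0.5 m (1.0 is 0.5 m), then the turn about the world's z in units of 45 degrees (1.0 is 45 degrees), then the gripper's target within -1 to 1 (shut at 1, half-way at 0, fully open at -1). A call has 1 to 20 rows; each row is the pose to reach, as a shift and turn from the pose measured when the call began; what a row does not reach only later rows make up. A row lasts 1/12 s, in which the tool goes at most 41.7 mm and 7.16 degrees, less where a joint would pass 70% of its speed; a pose out of reach is approached as far as the arm can. A call with a number of a shift or a turn outside -1 to 1 is refused whole. A call with a gripper value outside its range is refused whole. The fingers move at their own pace and stop on an object; FORCE is the grip in N (left out, the last holds). Time passes only in rows, so rows that repeat a pose let the fingers close. It gives the time, the measured TCP pose, the force and the opening at its end, in the units of the state.
- get_obs(): the state, without advancing time (a new reading comes with each control period).
- eyes.read_camera(name): name is "side" or "top" or "wrist"; returns (picture, depth): 480x640x3 uint8, red, green, blue; 480x640 float32, m along the optical axis (not along the pixel's ray), 0 where there is no reading.
- eyes.camera_info(name): a dict with "fovy" (degrees; the focal length in pixels is half the picture's height over the tangent of half this angle, whatever the lens; pixels are square), "cx", "cy" (the principal point, pixels), "k1" (the pictures are not rectified: a ray, as slopes to the right and down, at radius r is drawn at 1 + k1 r^2 times it, then the intrinsics apply), "extrinsics" (4x4, takes a point from world to camera coordinates); the wrist camera has in their place "T_tool_cam" (4x4, takes a point from camera to tool coordinates, whose origin is the TCP and whose axes are the tool frame's). Camera axes: x right, y down, z forward; pixel columns grow to the right and rows downward; lengths in m; the calibration is good to about 2 mm. A picture is of the moment at which its call begins: read the wrist's pose just before it. camera_info takes no time and is no camera call.
- job.sign_off(): hands the job in, once; it reports no verdict.
The state is a dict: "time": time; "joint_pos": joint angles; "joint_velocities": joint speeds; "joint_torque": joint torques, N m; "tool_pos": TCP position; "orientation": TCP orientation; "wrist_force": force on the tool from outside, world axes, zero at the start; "wrist_torque": the same for the moment, N m; "gripper_width": finger opening in m.
Only numpy, scipy, OpenCV 4.12 (cv2) and the standard library are available. Lean on these libraries where they do the work, as an engineer would, in place of code of your own. Each camera call takes 0.05 s, during which the arm holds its last target.

## Working session

There is one attempt and no reset: what is moved stays moved. The work goes in short steps, Python scripts to look and compute and a shell command to move; the robot and the scene stay as the last step left them, time stands still between calls to the robot, and variables do not carry over. Pictures are saved under pics/ and viewed, and the job is handed in when it is done.

```bash
mkdir -p pics; cat > h.py <<'E'
import numpy as np, cv2
from workcell import get_obs, eyes, job
from scipy.spatial.transform import Rotation as R
def cap(name, fn=None):
    o=get_obs()
    im,d=eyes.read_camera(name)
    ci=eyes.camera_info(name)
    if fn: cv2.imwrite('pics/'+fn, cv2.cvtColor(im,cv2.COLOR_RGB2BGR))
    if name=='wrist':
        T=np.eye(4); q=o['orientation']; T[:3,:3]=R.from_quat([q[1],q[2],q[3],q[0]]).as_matrix(); T[:3,3]=o['tool_pos']
        Twc=T@np.array(ci['T_tool_cam'])
    else: Twc=np.linalg.inv(np.array(ci['extrinsics']))
    f=240/np.tan(np.radians(ci['fovy'])/2)
    return dict(im=im,d=d,T=Twc,f=f,cx=ci['cx'],cy=ci['cy'],k1=ci['k1'])
def rays(c,uv):
    uv=np.atleast_2d(np.array(uv,float))
    K=np.array([[c['f'],0,c['cx']],[0,c['f'],c['cy']],[0,0,1]])
    p=cv2.undistortPoints(uv.reshape(-1,1,2),K,np.array([c['k1'],0,0,0.]))[:,0]
    return np.c_[p,np.ones(len(p))]
def atz(c,uv,z):
    r=rays(c,uv)@c['T'][:3,:3].T; o=c['T'][:3,3]
    return o+r*((z-o[2])/r[:,2])[:,None]
def atd(c,uv):
    uv=np.atleast_2d(uv); r=rays(c,uv)
    dd=np.array([c['d'][int(round(v)),int(round(u))] for u,v in uv])
    return (r*dd[:,None])@c['T'][:3,:3].T+c['T'][:3,3]
def proj(c,P):
    P=np.atleast_2d(P); q=(P-c['T'][:3,3])@c['T'][:3,:3]
    s=q[:,:2]/q[:,2:]; r2=(s**2).sum(1,keepdims=True)
    s=s*(1+c['k1']*r2)
    return s*c['f']+[c['cx'],c['cy']]
E
python3 - <<'E'
from h import *
for n in ['top','side','wrist']:
    c=cap(n,n+'0.png'); print(n,c['T'].round(3).tolist(),c['f'],c['cx'],c['cy'],c['k1'])
o=get_obs(); print({k:np.round(v,3) for k,v in o.items()})
E
```

```text
top [[0.03, -0.997, 0.065, 0.433], [-0.999, -0.032, -0.022, -0.113], [0.024, -0.064, -0.998, 1.134], [0.0, 0.0, 0.0, 1.0]] 608.4862282839099 311.23911112454977 243.575813031199 -0.057548467010825465
side [[0.811, -0.346, 0.472, 0.11], [-0.585, -0.51, 0.631, -0.645], [0.022, -0.788, -0.616, 0.64], [0.0, 0.0, 0.0, 1.0]] 456.0276915004372 314.70066898238787 242.5899293741806 -0.11141740959721039
wrist [[0.415, 0.869, 0.27, 0.149], [0.91, -0.396, -0.125, 0.509], [-0.002, 0.298, -0.955, 0.372], [0.0, 0.0, 0.0, 1.0]] 347.10629142927945 314.1586178673859 240.5006471075606 -0.0644697135615419
{'time': np.float64(0.15), 'joint_pos': array([ 0.919,  0.313,  1.498,  0.   ,  1.331, -0.223]), 'joint_velocities': array([ 0.   , -0.002, -0.003, -0.001, -0.   ,  0.   ]), 'joint_torque': array([ 1.0000e-03, -4.1237e+01, -2.5980e+01, -0.0000e+00,  3.0000e-03,
        0.0000e+00]), 'tool_pos': array([0.218, 0.477, 0.25 ]), 'orientation': array([ 0.691,  0.15 ,  0.691, -0.151]), 'wrist_force': array([-0.089, -0.622, -0.199]), 'wrist_torque': array([ 0.017,  0.041, -0.   ]), 'gripper_width': np.float64(0.085)}
```

View pics/top0.png

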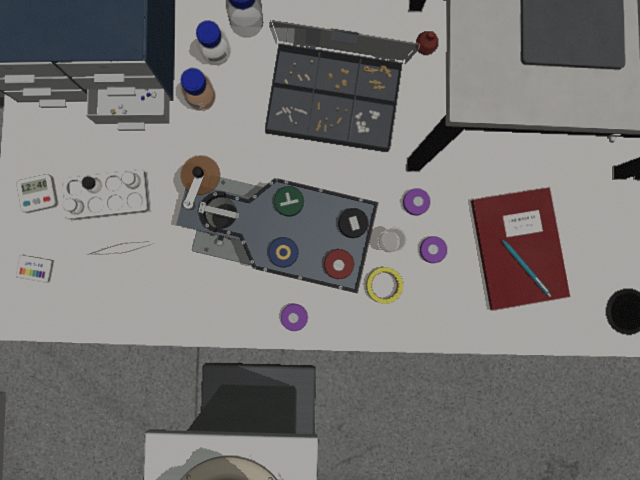

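View pics/side0.png

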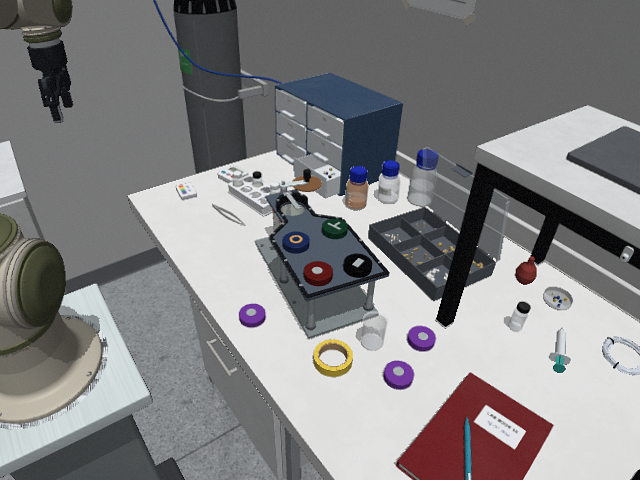

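View pics/wrist0.png

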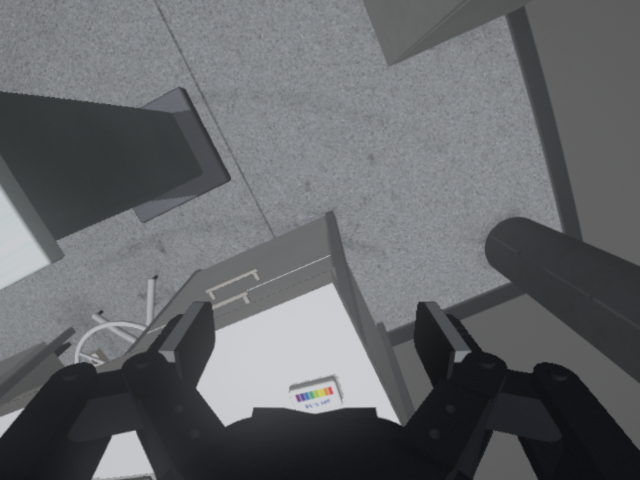

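The top view shows the table at about px (245–378, 180–292), with the mouth near (218,211) and the open cover near (200,172). I'll zoom in and fit the stand pose.

```bash
python3 - <<'E'
from h import *
im=cv2.imread('pics/top0.png')
cv2.imwrite('pics/top_z.png',cv2.resize(im[150:300,165:390],None,fx=3.5,fy=3.5,interpolation=cv2.INTER_CUBIC))
im=cv2.imread('pics/side0.png')
cv2.imwrite('pics/side_z.png',cv2.resize(im[165:345,225:425],None,fx=3.3,fy=3.3,interpolation=cv2.INTER_CUBIC))
E
```

```text
(no output)
```

View pics/top_z.png

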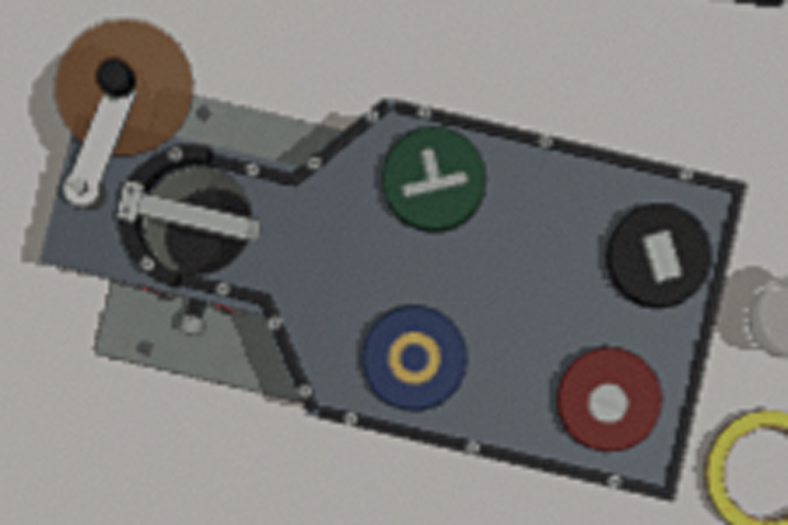

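View pics/side_z.png

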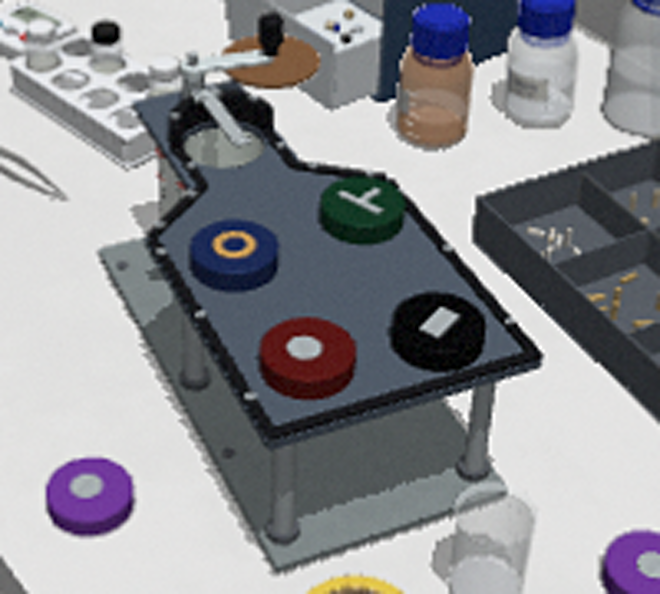

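```bash
cat >> h.py <<'E'
def fit2d(S,W):
    S=np.array(S,float);W=np.array(W)[:,:2];a=S-S.mean(0);b=W-W.mean(0)
    th=np.arctan2((a[:,0]*b[:,1]-a[:,1]*b[:,0]).sum(),(a*b).sum())
    r=np.array([[np.cos(th),-np.sin(th)],[np.sin(th),np.cos(th)]])
    t=W.mean(0)-r@S.mean(0); return th,r,t,(S@r.T+t-W)
E
python3 - <<'E'
from h import *
c=cap('top')
z=lambda u,v:(u/3.5+165-.36,v/3.5+150-.36)
px=[z(745,185),z(672,498),z(315,410),z(388,101),z(40,262)]
S=np.array([[79,-160],[-79,-160],[-79,21],[79,21],[-37,164]])/1e3
W=np.vstack([atz(c,p,h) for p,h in zip(px,[.114,.114,.114,.114,.110])])
th,r,t,res=fit2d(S,W); print('th',th,np.degrees(th),t,(res*1e3).round(1).tolist())
for p in [(270,210),(330,210),(300,250)]: print(atd(c,[p]).round(4))
hsv=cv2.cvtColor(c['im'],cv2.COLOR_RGB2HSV)
# discs by approximate centre
for n,(u,v) in dict(m1=(659,256),m2=(609,400),m3=(433,179),m4=(413,358),knob=(115,77),pivot=(82,188),mouth=(205,215)).items():
    h={'knob':.167,'pivot':.14,'mouth':.11}.get(n,.125)
    w=atz(c,[z(u,v)],h)[0]; print(n,w.round(4),'stand',(r.T@(w[:2]-t)*1e3).round(1))
print(atd(c,[z(115,77)]),atd(c,[z(160,100)]))
E
```

```text
th -0.201367575125951 -11.537512185500528 [ 0.52791345 -0.07434209] [[1.2, -2.1], [-1.6, -2.1], [-2.3, 3.2], [2.3, 1.4], [0.3, -0.4]]
[[ 0.5539 -0.0633  0.1087]]
[[ 0.5574 -0.165   0.1076]]
[[ 0.4876 -0.1162  0.1121]]
m1 [ 0.5351 -0.203   0.125 ] stand [  32.8 -124.6]
m2 [ 0.4658 -0.181   0.125 ] stand [ -39.6 -116.9]
m3 [ 0.5685 -0.0941  0.125 ] stand [ 43.7 -11.3]
m4 [ 0.4828 -0.0874  0.125 ] stand [-41.6 -21.9]
knob [0.6051 0.0522 0.167 ] stand [ 50.3 139.4]
pivot [0.5569 0.0699 0.14  ] stand [ -0.5 147.2]
mouth [0.5494 0.0156 0.11  ] stand [ 3.1 92.4]
[[0.6050733  0.05215214 0.16725468]] [[0.60019893 0.03561919 0.13693209]]
```

```bash
python3 - <<'E'
from h import *
c=cap('top')
g=[(u,v) for v in range(202,228) for u in range(208,238)]
P=atd(c,g); 
Z=(P[:,2]*1e3).round(0).astype(int).reshape(26,30)
print(Z)
E
```

```text
[[ 114  112  103   98   93   87   83   77   73   65   61   56   55   52
    52   44   44   42   44   45   44   50   53   66   82  115  107  109
   111  111]
 [ 108  106   99   93   86   78   73   69   64   56   52   48   43   40
    36   34   30   31   28   30   31   31   33   46   53   76  110  109
   104  109]
 [ 108   96   94   87   79   72   64   60   55   47   44   37   31   27
    43   41   42   43   43   40   43   39   41   23   32   46   70  113
   110  109]
 [ 100   93   85   79   73   64   58   52   44   40   34   40   42   45
    39   42   45   41   44   42   42   42   42   42   41   17   33  109
   108  110]
 [ 130  127  131  126   67   59   52   43   38   33   40   41   43   40
    41   39   38   41   38   41   42   41   42   41   39   41   13   19
   110  106]
 [ 127  128  130  131  128  129  131  129   30   41   38   38   38   40
    42   39   43   42   39   43   36   41   43 1134   40   38   44   10
   112  110]
 [ 131  127  129  130  129  130  133  131  126  130  133  130   42   42
    45   40   41   39   46   44   40   42   41   43   42   41   42   43
   106  111]
 
[... 2282 characters left out ...]
 38   41   40   38   40   38   41   38   41  108  110  110
   107  106]
 [ 132  130  108   80   56   34   14   40   42   38   43   43   42   40
    42   40   41   40   45   41   43   40   44   43  110  111  110  103
   110  109]
 [ 124  132  127  107   80   49   21   42   39   40   41   40   43   40
    40   39   43   41   38   41   39   42   47  109  110  111  110  110
   107  106]
 [ 127  127  128  128  126   72   42   14   43   40   40   41   42   38
    42   43   41   41   43   39   41  112  109  110  109  108  106  113
   111  108]
 [ 131  131  126  124  132  127  125  131   12   40   41   42   38   41
    35   45   42   43   39  108  110  107  107  109  111  110  107  112
   111  111]]
```

```bash
cat >> h.py <<'E'
TH=-0.2014; T0=np.array([0.5279,-0.0743])
RS=lambda:np.array([[np.cos(TH),-np.sin(TH)],[np.sin(TH),np.cos(TH)]])
def s2w(x,y): return RS()@np.array([x,y])/1e3+T0
def w2s(p): return (RS().T@(np.array(p)[:2]-T0))*1e3
def plan(x,y,z,yaw_extra=0):
    """rows shift to reach stand x,y mm, tcp z m, jaw axis along stand x (+extra deg)"""
    o=get_obs(); q=o['orientation']; M=R.from_quat([q[1],q[2],q[3],q[0]]).as_matrix()
    ya=np.degrees(np.arctan2(M[1,1],M[0,1])); tgt=np.degrees(TH)+yaw_extra
    d=(tgt-ya+90)%180-90
    w=s2w(x,y); sh=(np.r_[w,z]-o['tool_pos'])/.5
    print('t',o['time'],'yaw',round(ya,2),'turn',round(d/45,4),'shift',sh.round(4),'stand now',w2s(o['tool_pos']).round(1),'z',round(o['tool_pos'][2],4),'g',round(o['gripper_width']*1e3,1),'F',np.round(o['wrist_force'],1),'j6',round(o['joint_pos'][5],2))
E
python3 - <<'E'
from h import *
plan(-20,-90,.25)
plan(-42,-75,.25)
E
```

```text
t 0.25 yaw 65.43 turn -1.7104 shift [ 5.4410e-01 -1.2717e+00 -1.0000e-04] stand now [-413.8  478.6] z 0.25 g 85.3 F [ 0.1 -0.5  0.4] j6 -0.22
t 0.25 yaw 65.43 turn -1.7104 shift [ 5.0700e-01 -1.2335e+00 -1.0000e-04] stand now [-413.8  478.6] z 0.25 g 85.3 F [ 0.1 -0.5  0.4] j6 -0.22
```

```bash
python3 -m jog '[[0.03,-0.07,0.02,-0.1,-1],[0.06,-0.14,0.02,-0.2,-0.5],[0.09,-0.21,0.02,-0.35,0],[0.12,-0.28,0.02,-0.5,0],[0.15,-0.36,0.02,-0.65,0],[0.18,-0.44,0.02,-0.8,0],[0.21,-0.52,0.02,-0.95,0],[0.25,-0.6,0.02,-1,0],[0.28,-0.68,0.02,-1,0],[0.31,-0.76,0.02,-1,0],[0.34,-0.84,0.02,-1,0],[0.36,-0.9,0.02,-1,0],[0.38,-0.95,0.02,-1,0],[0.38,-0.95,0.02,-1,0],[0.38,-0.95,0.02,-1,0]]' 60
python3 - <<'E'
from h import *
plan(-42,-75,.24)
E
```

```text
time: 1.5
tool_pos: [0.4083, 0.0016, 0.2598]
orientation: [0.58, 0.404, 0.581, -0.404]
wrist_force: [0.5, -0.3, -0.3]
gripper_width: 0.0425
t 1.5 yaw 20.28 turn -0.7072 shift [ 0.1269 -0.2819 -0.0396] stand now [-132.4   50.4] z 0.2598 g 42.5 F [ 0.5 -0.3 -0.3] j6 -0.64
```

```bash
python3 -m jog '[[0.02,-0.05,-0.01,-0.15,0],[0.05,-0.12,-0.02,-0.3,0],[0.08,-0.19,-0.03,-0.45,0],[0.11,-0.25,-0.04,-0.6,0],[0.127,-0.282,-0.04,-0.707,0],[0.127,-0.282,-0.04,-0.707,0],[0.127,-0.282,-0.04,-0.707,0]]'
python3 - <<'E'
from h import *
plan(-42,-75,.24)
c=cap('wrist','w1.png'); print(c['T'].round(3).tolist())
c=cap('side','s1.png')
E
```

```text
time: 2.08
tool_pos: [0.4718, -0.1385, 0.2395]
orientation: [-0.447, -0.547, -0.449, 0.547]
wrist_force: [0.0, 1.1, -0.4]
gripper_width: 0.0427
t 2.0833 yaw -11.44 turn -0.0023 shift [-0.     -0.0017  0.0009] stand now [-42.2 -74.2] z 0.2395 g 42.7 F [ 0.   1.1 -0.4] j6 -0.33
[[0.98, -0.188, -0.06, 0.487], [-0.197, -0.936, -0.291, -0.064], [-0.001, 0.297, -0.955, 0.362], [0.0, 0.0, 0.0, 1.0]]
```

View pics/w1.png

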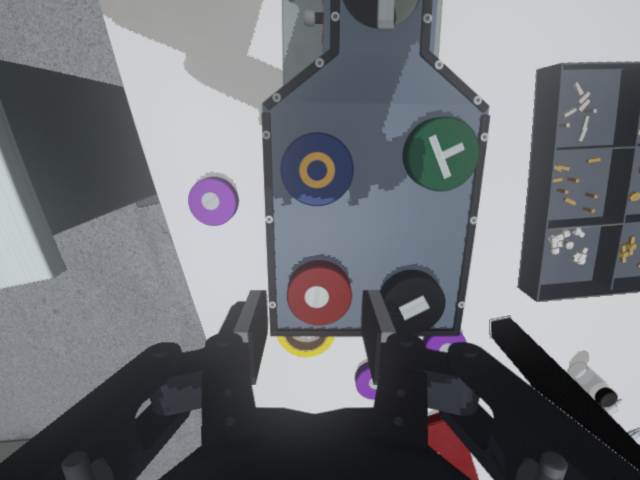

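View pics/s1.png

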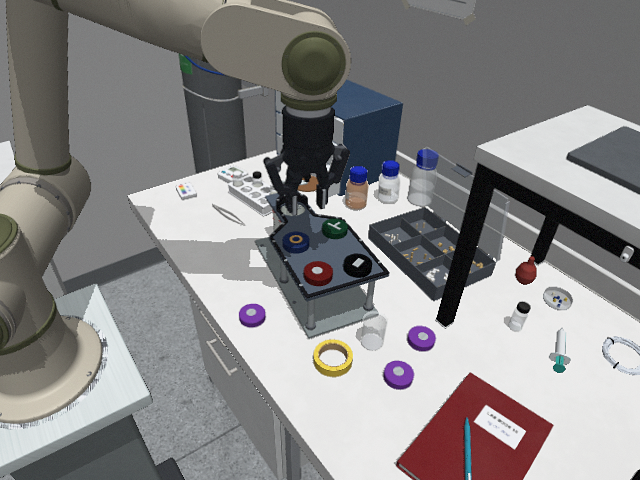

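```bash
python3 - <<'E'
from h import *
im=cv2.imread('pics/w1.png')
cv2.imwrite('pics/w1z.png',cv2.resize(im[0:345,250:500],None,fx=2.4,fy=2.4,interpolation=cv2.INTER_CUBIC)[:,:])
E
```

```text
(no output)
```

View pics/w1z.png

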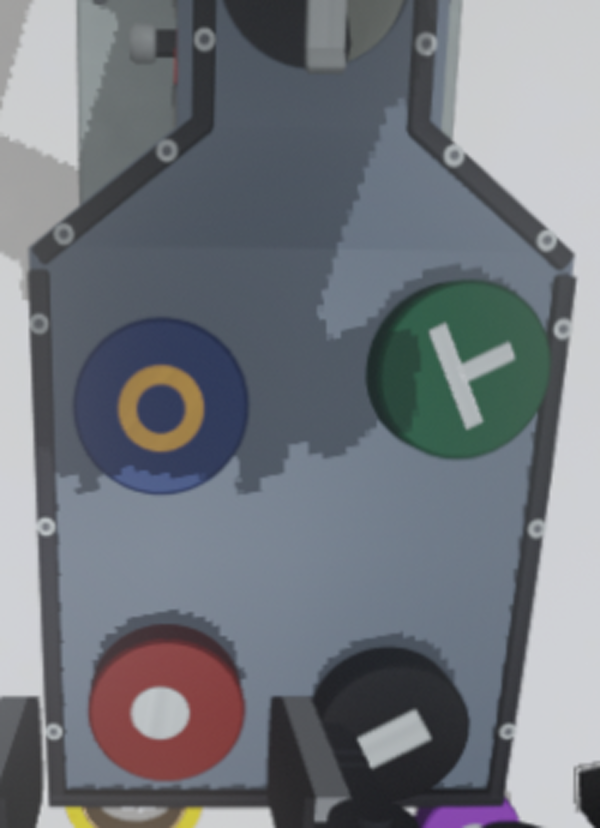

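```bash
python3 - <<'E'
from h import *
im=cv2.cvtColor(cv2.imread('pics/w1.png'),cv2.COLOR_BGR2RGB)
# rebuild camera for current (still same) pose
c=cap('wrist'); 
z=lambda u,v:(u/2.4+250-.3,v/2.4-.3)
px=[z(50,805),z(503,805),z(212,128),z(409,131),z(30,246),z(574,252)]
S=np.array([[-79,-160],[79,-160],[-27,52],[27,52],[-79,21],[79,21]])/1e3
W=np.vstack([atz(c,p,h) for p,h in zip(px,[.114,.114,.112,.112,.112,.112])])
n=4
th,r,t,res=fit2d(S[:n],W[:n]); print(th,t,(res*1e3).round(1).tolist())
for n,p,h in [('tongue',z(326,68),.127),('m4',z(161,405),.125),('m3',z(458,369),.125),('m2',z(167,703),.125),('m1',z(391,725),.125)]:
    w=atz(c,[p],h)[0]; print(n,w.round(4),(r.T@(w[:2]-t)*1e3).round(1), w2s(w).round(1))
print(atd(c,[z(300,550),z(250,200),z(161,405),z(458,440)]).round(4))
E
```

```text
-0.19996552341255763 [ 0.52853539 -0.07166882] [[-0.7, -0.7], [0.3, -0.5], [0.4, 0.6], [-0.0, 0.6]]
tongue [ 0.5416 -0.0101  0.127 ] [ 0.6 62.9] [ 0.6 65.6]
m4 [ 0.4837 -0.086   0.125 ] [-41. -23.] [-40.9 -20.3]
m3 [ 0.5674 -0.0921  0.125 ] [ 42.2 -12.3] [42.3 -9.6]
m2 [ 0.4678 -0.1767  0.125 ] [ -38.7 -115. ] [ -38.4 -112.3]
m1 [ 0.5362 -0.1984  0.125 ] [  32.7 -122.7] [  32.9 -120. ]
[[ 0.5178 -0.1403  0.1093]
 [ 0.5193 -0.0361  0.1099]
 [ 0.4837 -0.0861  0.1243]
 [ 0.566  -0.1124  0.1234]]
```

```bash
sed -i 's/^TH=.*/TH=-0.2000; T0=np.array([0.5284,-0.0720])/' h.py; python3 - <<'E'
from h import *
c=cap('wrist','w2.png'); o=get_obs()
q=o['orientation']; M=R.from_quat([q[1],q[2],q[3],q[0]]).as_matrix()
uv=[(u,v) for v in range(285,400,1) for u in range(215,410,1)]
P=atd(c,uv); L=(P-o['tool_pos'])@M
k=(P[:,2]>.15)&(P[:,2]<.35)&(np.abs(L[:,0])<60e-3)
L=L[k];U=np.array(uv)[k]
for s in (-1,1):
    m=(L[:,1]*s>0)
    l=L[m]; print(s,'x max pct',np.percentile(l[:,0],[90,98,99.5])*1e3)
    t=l[l[:,0]>np.percentile(l[:,0],90)]
    print(' y',np.percentile(t[:,1],[2,50,98])*1e3,' z',np.percentile(t[:,2],[2,50,98])*1e3)
print('toolz world',M[:,2],'tool y',M[:,1])
E
```

```text
-1 x max pct [ 4.89725241 13.27277236 15.87028561]
 y [-33.99429422 -22.26179703 -21.12857736]  z [-11.60788038  -7.32346088   9.00201553]
1 x max pct [ 5.32549006 13.05942915 15.90985749]
 y [21.06334688 22.2814646  33.85509846]  z [-11.75543374  -7.43101595   9.09836413]
toolz world [-1.97397217e-01 -9.80323338e-01 -7.00879871e-04] tool y [ 9.80323446e-01 -1.97396753e-01 -6.80587856e-04]
```

```bash
python3 - <<'E'
from h import *
im=cv2.imread('pics/w2.png')
cv2.imwrite('pics/w2z.png',cv2.resize(im[270:410,200:430],None,fx=3,fy=3,interpolation=cv2.INTER_CUBIC))
plan(-41,-60,.16)
E
```

```text
t 2.2833 yaw -11.38 turn -0.0017 shift [ 0.0094  0.0308 -0.1603] stand now [-42.5 -76. ] z 0.2401 g 42.9 F [-0.4  0.4  0.2] j6 -0.33
```

View pics/w2z.png

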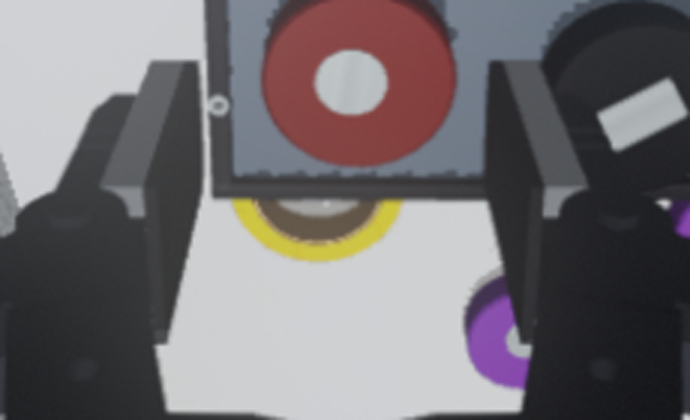

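```bash
python3 -m jog '[[0.005,0.02,-0.06,0,0],[0.01,0.035,-0.12,0,0],[0.01,0.035,-0.17,0,0],[0.01,0.035,-0.2,0,0],[0.01,0.035,-0.214,0,0],[0.01,0.035,-0.214,0,0],[0.01,0.035,-0.214,0,0]]'
python3 - <<'E'
from h import *
plan(-41,-47,.133)
plan(0,-6,.133)
c=cap('side','s2.png')
im=cv2.imread('pics/s2.png')
cv2.imwrite('pics/s2z.png',cv2.resize(im[165:345,225:425],None,fx=3.3,fy=3.3,interpolation=cv2.INTER_CUBIC))
E
```

```text
time: 2.87
tool_pos: [0.4769, -0.1204, 0.134]
orientation: [0.448, 0.547, 0.448, -0.547]
wrist_force: [-0.0, 0.5, 0.4]
gripper_width: 0.043
t 2.8667 yaw -11.34 turn -0.0026 shift [ 0.0039  0.021  -0.0021] stand now [-40.8 -57.7] z 0.134 g 43.0 F [-0.   0.5  0.4] j6 -0.29
t 2.8667 yaw -11.34 turn -0.0026 shift [ 0.1006  0.085  -0.0021] stand now [-40.8 -57.7] z 0.134 g 43.0 F [-0.   0.5  0.4] j6 -0.29
```

View pics/s2z.png

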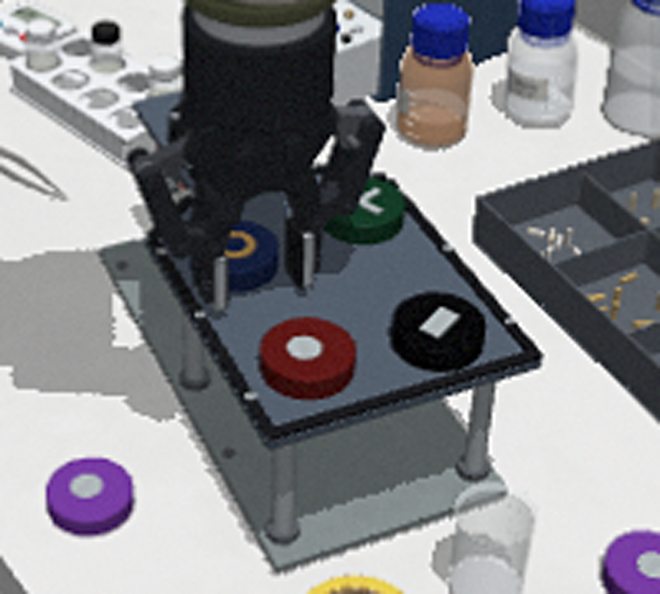

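```bash
python3 -m jog '[[-0.02,0.003,0.006,-0.13,0.1],[-0.035,0.006,0.006,-0.28,0.3],[-0.05,0.009,0.006,-0.43,0.43],[-0.053,0.009,0.006,-0.58,0.43],[-0.053,0.009,0.004,-0.73,0.43],[-0.053,0.009,0.002,-0.84,0.43],[-0.053,0.009,0.002,-0.84,0.43]]'
python3 - <<'E'
from h import *
plan(-68,-58,.135)
c=cap('wrist','w3.png')
E
```

```text
time: 3.5
tool_pos: [0.451, -0.1163, 0.1365]
orientation: [0.247, 0.664, 0.245, -0.662]
wrist_force: [-0.3, -1.2, -0.4]
gripper_width: 0.0244
t 3.5 yaw -49.32 turn 0.8414 shift [-0.0016  0.002  -0.0031] stand now [-67.  -58.8] z 0.1365 g 24.4 F [-0.3 -1.2 -0.4] j6 0.36
```

View pics/w3.png

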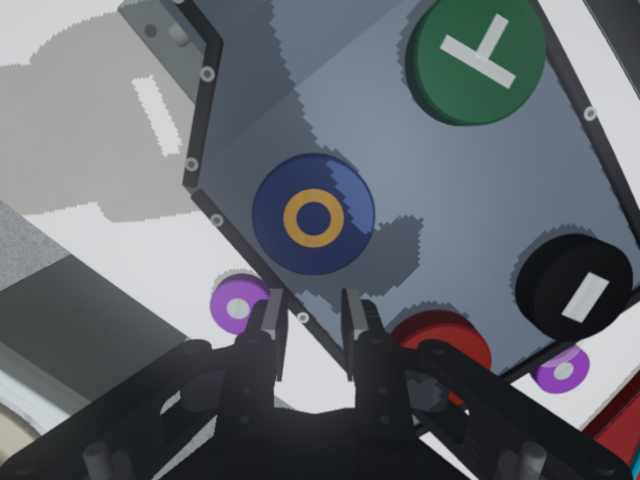

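```bash
python3 -m jog '[[0.009,0.008,-0.003,0,0.43],[0.018,0.016,-0.003,0,0.43],[0.03,0.0265,-0.003,0,0.43],[0.042,0.037,-0.003,0,0.43],[0.054,0.048,-0.003,0,0.43],[0.066,0.058,-0.003,0,0.43],[0.078,0.069,-0.003,0,0.43],[0.09,0.079,-0.003,0,0.43],[0.1,0.088,-0.003,0,0.43],[0.1086,0.096,-0.003,0,0.43],[0.1086,0.096,-0.003,0,0.43]]'
python3 - <<'E'
from h import *
plan(-20.3,14,.135)
c=cap('wrist','w4.png')
E
```

```text
time: 4.47
tool_pos: [0.506, -0.0676, 0.1348]
orientation: [0.249, 0.663, 0.247, -0.662]
wrist_force: [0.0, -0.2, 0.5]
gripper_width: 0.0242
t 4.4667 yaw -49.0 turn 0.8343 shift [0.0107 0.0267 0.0003] stand now [-22.9  -0.1] z 0.1348 g 24.2 F [ 0.  -0.2  0.5] j6 0.49
```

View pics/w4.png

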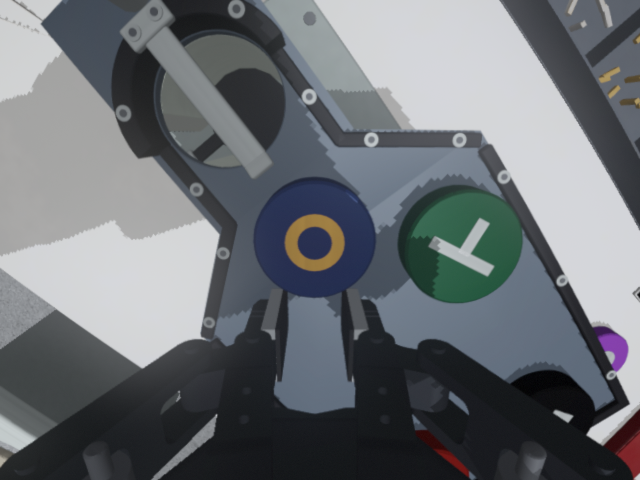

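```bash
python3 - <<'E'
from h import *
c=cap('wrist')
for n,p,h in [('m4',(314.5,238),.125),('m3',(460,246),.125),('laneR',(338,144),.111),('laneL',(236,221),.113),('tongue',(259,166),.128)]:
    w=atz(c,[p],h)[0]; print(n,w2s(w).round(1))
# overlay expected mouth circle and lane edges
im=cv2.cvtColor(c['im'],cv2.COLOR_RGB2BGR)
a=np.linspace(0,2*np.pi,100)
P=[np.r_[s2w(26.5*np.cos(t),95+26.5*np.sin(t)),.110] for t in a]
cv2.polylines(im,[proj(c,P).round().astype(np.int32)],True,(0,255,0),1)
for x in (-26.5,26.5):
  cv2.polylines(im,[proj(c,[np.r_[s2w(x,52),.114],np.r_[s2w(x,95),.114]]).round().astype(np.int32)],False,(0,0,255),1)
cv2.imwrite('pics/w5.png',cv2.resize(im[:320,80:500],None,fx=1.8,fy=1.8))
E
```

```text
m4 [-1.2 27.9]
m3 [ 43.6 -10.8]
laneR [28.3 50.5]
laneL [-25.4  51.6]
tongue [ 0. 63.]
```

View pics/w5.png

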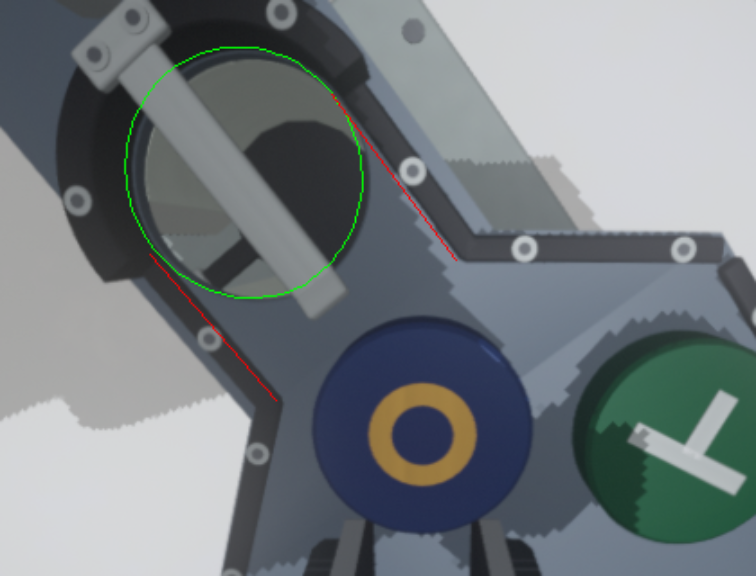

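```bash
sed -i 's/^TH=.*/TH=-0.2000; T0=np.array([0.5295,-0.0722])/' h.py; python3 -m jog '[[0.006,0.004,0,0.07,0.43],[0.012,0.008,0,0.14,0.43],[0.018,0.012,0,0.22,0.43],[0.0236,0.0158,0,0.29,0.43],[0.028,0.0186,0,0.37,0.43],[0.033,0.021,0,0.46,0.43],[0.038,0.024,0,0.54,0.43],[0.0428,0.027,0,0.62,0.43],[0.0465,0.031,0,0.68,0.43],[0.05,0.035,0,0.73,0.43],[0.054,0.039,0,0.78,0.43],[0.0577,0.0434,0,0.834,0.43],[0.0577,0.0434,0,0.834,0.43]]'
cat >> h.py <<'E'
def ov(fn,crop=(0,320,100,540),k=1.7,name='wrist'):
    plan(0,63,.135)
    c=cap(name); im=cv2.cvtColor(c['im'],cv2.COLOR_RGB2BGR)
    a=np.linspace(0,2*np.pi,100)
    P=[np.r_[s2w(26.5*np.cos(t),95+26.5*np.sin(t)),.110] for t in a]
    cv2.polylines(im,[proj(c,P).round().astype(np.int32)],True,(0,255,0),1)
    for x in (-26.5,26.5):
      cv2.polylines(im,[proj(c,[np.r_[s2w(x,52),.114],np.r_[s2w(x,95),.114]]).round().astype(np.int32)],False,(0,0,255),1)
    y0,y1,x0,x1=crop
    cv2.imwrite('pics/'+fn,cv2.resize(im[y0:y1,x0:x1],None,fx=k,fy=k)); return c
E
python3 -c "
from h import *
ov('w6.png')"
```

```text
time: 5.65
tool_pos: [0.5342, -0.0465, 0.1348]
orientation: [0.448, 0.548, 0.447, -0.546]
wrist_force: [1.2, 0.2, 0.1]
gripper_width: 0.0244
t 5.65 yaw -11.42 turn -0.0008 shift [0.0157 0.0721 0.0004] stand now [-0.5 26.1] z 0.1348 g 24.4 F [1.2 0.2 0.1] j6 -0.11
```

View pics/w6.png

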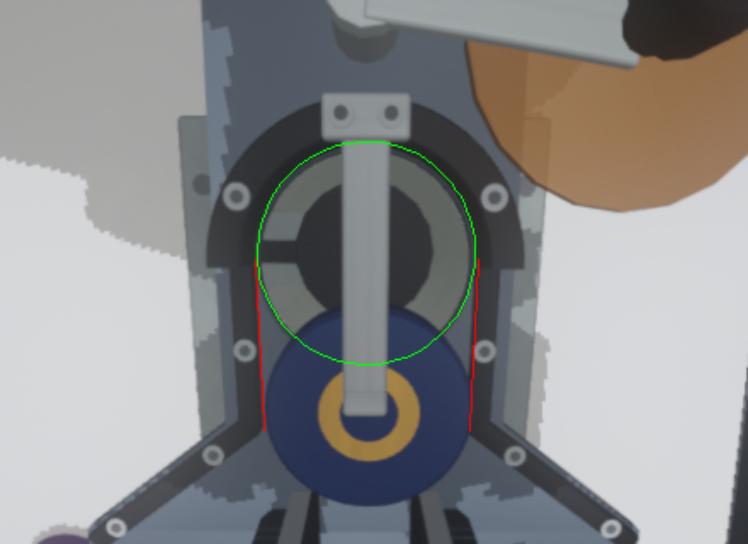

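```bash
python3 -m jog '[[0.002,0.008,0,0,0.43],[0.004,0.018,0,0,0.43],[0.006,0.028,0,0,0.43],[0.008,0.038,0,0,0.43],[0.01,0.047,0,0,0.43],[0.0115,0.054,0,0,0.43],[0.013,0.059,0,0,0.43],[0.0135,0.0615,0,0,0.43],[0.014,0.0635,0,0,0.43],[0.0143,0.0655,0,0,0.43],[0.0147,0.0675,0,0,0.43],[0.015,0.0692,0,0,0.43],[0.015,0.0692,0,0,0.43]]'
python3 -c "
from h import *
ov('w7.png')"
```

```text
time: 6.78
tool_pos: [0.5416, -0.0119, 0.1348]
orientation: [0.448, 0.549, 0.447, -0.547]
wrist_force: [-0.4, -0.5, -0.7]
gripper_width: 0.0245
t 6.7833 yaw -11.55 turn 0.0021 shift [0.0009 0.003  0.0004] stand now [-0.2 61.5] z 0.1348 g 24.5 F [-0.4 -0.5 -0.7] j6 -0.04
```

View pics/w7.png

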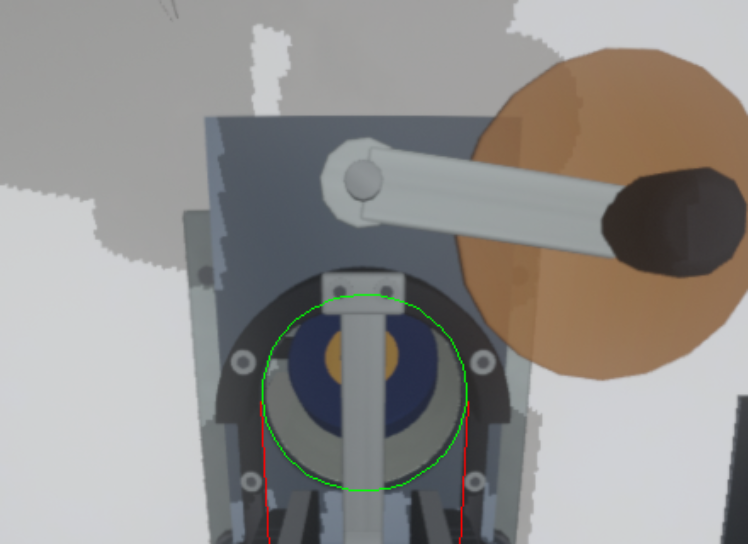

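```bash
python3 - <<'E'
from h import *
c=cap('wrist'); 
z=lambda u,v:(u/1.7+100,v/1.7)
print(atd(c,[z(320,400),z(410,370),z(330,420),z(405,400)]).round(4).tolist(), [w2s(p).round(1).tolist() for p in atd(c,[z(320,400),z(405,400)])])
plan(20,0,.17)
plan(72,-47,.17,38)
plan(72,-47,.135,38)
E
```

```text
[[0.5324, 0.0128, 0.0752], [0.5627, 0.0159, 0.0718], [0.5346, 0.0067, 0.0791], [0.5592, 0.0082, 0.0783]] [[-14.0, 83.9], [13.1, 84.7]]
t 6.8833 yaw -11.55 turn 0.0021 shift [ 0.0151 -0.1283  0.0704] stand now [-0.2 61.4] z 0.1348 g 24.4 F [-0.1  0.3 -0.3] j6 -0.04
t 6.8833 yaw -11.55 turn 0.8465 shift [ 0.0984 -0.2411  0.0704] stand now [-0.2 61.4] z 0.1348 g 24.4 F [-0.1  0.3 -0.3] j6 -0.04
t 6.8833 yaw -11.55 turn 0.8465 shift [ 0.0984 -0.2411  0.0004] stand now [-0.2 61.4] z 0.1348 g 24.4 F [-0.1  0.3 -0.3] j6 -0.04
```

```bash
python3 -m jog '[[0,-0.02,0.02,0,0.43],[0.005,-0.06,0.05,0,0.43],[0.015,-0.12,0.07,0.14,0.43],[0.035,-0.16,0.07,0.28,0.43],[0.06,-0.2,0.07,0.42,0.43],[0.08,-0.22,0.07,0.56,0.43],[0.098,-0.241,0.07,0.7,0.43],[0.098,-0.241,0.07,0.846,0.43],[0.098,-0.241,0.07,0.846,0.43]]'
python3 - <<'E'
from h import *
plan(72,-47,.135,38)
c=cap('wrist','w8.png')
c=cap('top','t8.png')
im=cv2.imread('pics/t8.png')
cv2.imwrite('pics/t8z.png',cv2.resize(im[150:300,165:390],None,fx=3.5,fy=3.5,interpolation=cv2.INTER_CUBIC))
g=[(u,v) for v in range(202,228,2) for u in range(208,238,2)]
print((atd(c,g)[:,2]*1e3).round(0).astype(int).reshape(13,15))
E
```

```text
time: 7.63
tool_pos: [0.5906, -0.1339, 0.1703]
orientation: [0.602, 0.372, 0.601, -0.37]
wrist_force: [-0.3, 0.7, 0.6]
gripper_width: 0.0244
t 7.6333 yaw 26.69 turn -0.0032 shift [ 0.0002  0.0027 -0.0705] stand now [ 72.2 -48.3] z 0.1703 g 24.4 F [-0.3  0.7  0.6] j6 -0.88
[[116 106  93  82  69  63  60  62  68  73  74 477 475 476 479]
 [108  92  81  68  58  63  64  67  69  72  75 476 476 478 478]
 [128 127  67  57  59  64  67  67  70  73  76 476 477 477 478]
 [131 127 128 126 128 129  61  67  72  77 473 474 475 475 476]
 [128 125 129 131 129 130 129 128 130 128 472 475 474 475 474]
 [ 74  58 129 131 130 128 129 126 128 471 471 472 471 472 474]
 [ 77  52  32  58  57  64 129 133 128 469 470 472 471 471 472]
 [ 77  47  43  56  60  61  66  67  75 466 468 470 471 471 470]
 [ 79  56  40  55  62  62  66  70  71 466 466 468 469 470 468]
 [ 90  65  30  54  60  65  67  72 463 463 464 463 466 467 473]
 [109  73  36  55  60  65  65  67 458 460 461 462 466 471 477]
 [129 108  57  56  59  65  70  71 456 456 459 459 471 479 484]
 [127 129 128  46  60  64  65  69 449 452 453 454 477 480 487]]
```

View pics/w8.png

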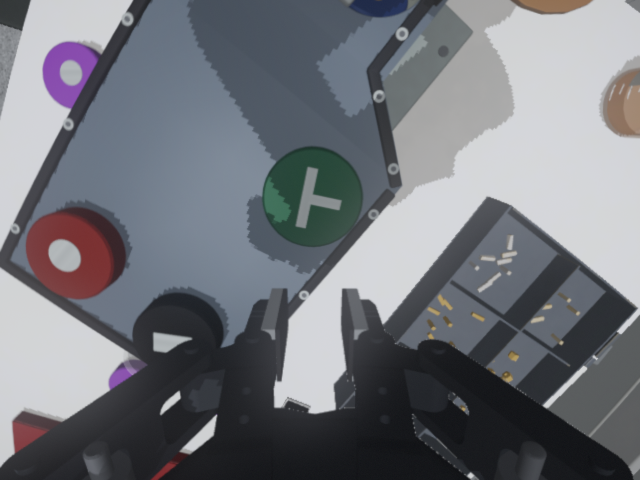

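View pics/t8z.png

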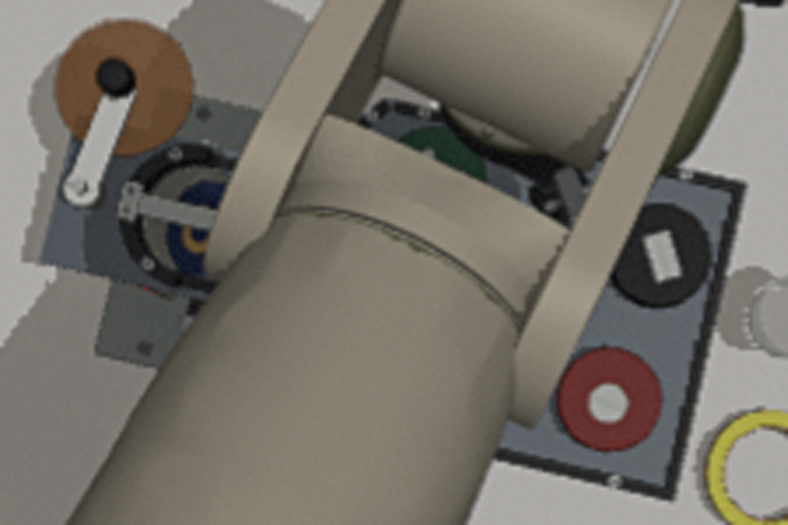

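```bash
python3 - <<'E'
from h import *
c=cap('top')
hsv=cv2.cvtColor(c['im'],cv2.COLOR_RGB2HSV)
uv=[(u,v) for v in range(195,232) for u in range(205,228)]
P=atd(c,uv); k=[]
for (u,v),p in zip(uv,P):
    h=c['im'][v,u].astype(int)
    k.append(h[2]>h[0]+18 and 0.045<p[2]<0.1)
k=np.array(k);Q=P[k]; S=np.array([w2s(p) for p in Q])
for it in range(3):
    A=np.c_[S,np.ones(len(S))]; co=np.linalg.lstsq(A,Q[:,2]*1e3,rcond=None)[0]; r=Q[:,2]*1e3-A@co
    m=np.abs(r)<5; S=S[m];Q=Q[m]
print(len(S),co,np.degrees(np.arctan(np.hypot(*co[:2]))),np.std(r), S.min(0),S.max(0),'centre z',co@[0,95,1])
E
```

```text
113 [ 1.13904348e-01 -7.54854117e-01  1.40896449e+02] 37.35809939945197 1.6952474787180805 [-23.83124258  91.21210266] [ 22.00915447 113.90175956] centre z 69.18530833133153
```

```bash
python3 - <<'E'
from h import *
c=cap('wrist'); o=get_obs()
q=o['orientation']; M=R.from_quat([q[1],q[2],q[3],q[0]]).as_matrix()
uv=[(u,v) for v in range(280,478,1) for u in range(2,638,1)]
P=atd(c,uv); L=(P-o['tool_pos'])@M*1e3
dd=np.array([c['d'][v,u] for u,v in uv])
k=(dd>.02)&(dd<.25)&(np.abs(L[:,0])<75)&(np.abs(L[:,1])<90)&(P[:,2]>.14)
L=L[k]
for x in range(20,-75,-5):
    m=(L[:,0]<=x)&(L[:,0]>x-5)
    if m.sum()>5:
        l=L[m]; print(x,m.sum(),'|y|',np.percentile(np.abs(l[:,1]),[1,50,99]).round(0),'z',np.percentile(l[:,2],[1,99]).round(0))
E
```

```text
20 93 |y| [12. 13. 18.] z [-11.  10.]
15 318 |y| [12. 15. 24.] z [-12.  10.]
10 434 |y| [12. 17. 25.] z [-12.  10.]
5 475 |y| [12. 17. 26.] z [-11.  10.]
0 523 |y| [12. 17. 26.] z [-12.   9.]
-5 558 |y| [12. 16. 25.] z [-11.  10.]
-10 444 |y| [12. 14. 25.] z [-12.  10.]
-15 949 |y| [12. 13. 21.] z [-12.  10.]
-20 813 |y| [14. 20. 34.] z [-14.   6.]
-25 1669 |y| [14. 24. 43.] z [-14.   7.]
-30 3150 |y| [13. 32. 46.] z [-14.  11.]
-35 5323 |y| [14. 36. 48.] z [-13.  11.]
-40 2672 |y| [12. 40. 51.] z [-16.  12.]
-45 3489 |y| [11. 40. 53.] z [-18.  12.]
-50 5753 |y| [ 3. 42. 55.] z [-18.  11.]
-55 7143 |y| [ 1. 44. 58.] z [-18.  10.]
-60 6886 |y| [ 0. 23. 60.] z [-18.   1.]
-65 8713 |y| [ 0. 28. 63.] z [-18.  -4.]
-70 7358 |y| [ 1. 30. 65.] z [-20.  -7.]
```

```bash
python3 -m jog '[[0,0.002,-0.04,0,0.43],[0,0.002,-0.0705,0,0.43],[-0.005,0.007,-0.0705,0,0.43],[-0.01,0.014,-0.0705,0,0.43],[-0.018,0.026,-0.0705,0,0.43],[-0.027,0.038,-0.0705,0,0.43],[-0.036,0.051,-0.0705,0,0.43],[-0.045,0.064,-0.0705,0,0.43],[-0.054,0.077,-0.0705,0,0.43],[-0.063,0.09,-0.0705,0,0.43],[-0.072,0.103,-0.0705,0,0.43],[-0.079,0.1125,-0.0705,0,0.43],[-0.083,0.121,-0.0705,-0.1,0.43],[-0.087,0.129,-0.0705,-0.2,0.43],[-0.091,0.1374,-0.0705,-0.29,0.43],[-0.095,0.143,-0.0705,-0.4,0.43],[-0.1,0.149,-0.0705,-0.51,0.43],[-0.1042,0.1554,-0.0705,-0.62,0.43],[-0.108,0.165,-0.0705,-0.73,0.43],[-0.1116,0.1735,-0.0705,-0.84,0.43]]'
python3 -c "
from h import *
c=ov('w9.png')
"
```

```text
time: 9.5
tool_pos: [0.5341, -0.0453, 0.1349]
orientation: [0.447, 0.549, 0.446, -0.548]
wrist_force: [-0.1, 0.2, 0.3]
gripper_width: 0.0242
t 9.5 yaw -11.69 turn 0.0051 shift [0.0158 0.0698 0.0003] stand now [-0.8 27.2] z 0.1349 g 24.2 F [-0.1  0.2  0.3] j6 -0.1
```

View pics/w9.png

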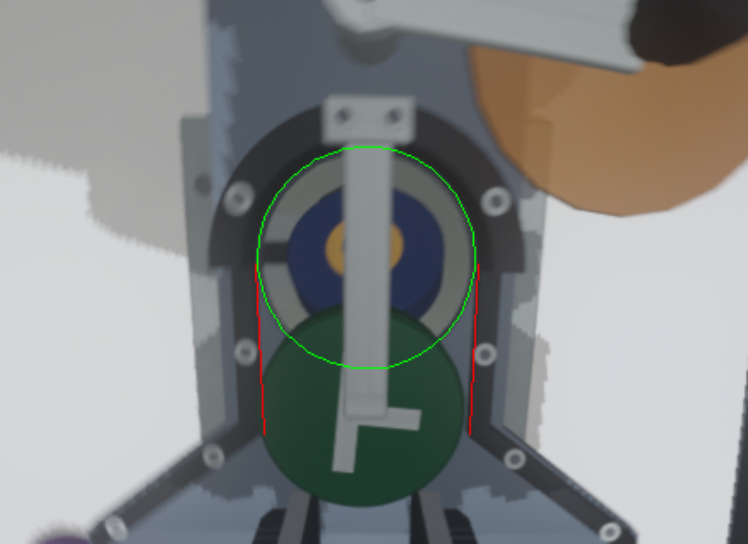

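```bash
cat >> h.py <<'E'
def blueplane(c,box,chan=2,other=0,th=18):
    u0,u1,v0,v1=box
    uv=[(u,v) for v in range(v0,v1) for u in range(u0,u1)]
    P=atd(c,uv); im=c['im'].astype(int)
    k=np.array([im[v,u,chan]>im[v,u,other]+th and .045<p[2]<.108 for (u,v),p in zip(uv,P)])
    Q=P[k]*1e3; S=np.array([w2s(p/1e3) for p in Q]); Z=Q[:,2]
    for it in range(4):
        A=np.c_[S,np.ones(len(S))]; co=np.linalg.lstsq(A,Z,rcond=None)[0]; r=Z-A@co
        m=np.abs(r)<max(2,2*r.std()); S=S[m];Z=Z[m]
    print(len(S),co.round(3),'tilt',np.degrees(np.arctan(np.hypot(*co[:2]))).round(1),r.std().round(2),S.min(0).round(),S.max(0).round(),'mouth z',(co@[0,95,1]).round(1))
E
python3 - <<'E'
from h import *
c=cap('wrist'); blueplane(c,(262,370,100,190))
E
```

```text
2917 [ 1.2400e-01 -7.5500e-01  1.4035e+02] tilt 37.4 0.7 [-25.  79.] [ 24. 115.] mouth z 68.7
```

```bash
python3 -m jog '[[0.003,0.01,0,0,0.43],[0.0065,0.0275,0,0,0.43],[0.0115,0.049,0,0,0.43],[0.0149,0.0657,0,0,0.43],[0.0149,0.0657,0,0,0.43],[0.011,0.046,0,0,0.43],[0.009,0.035,0,0,0.43]]'
python3 -c "
from h import *
c=ov('w10.png')
"
```

```text
time: 10.18
tool_pos: [0.5385, -0.0284, 0.1348]
orientation: [0.448, 0.548, 0.447, -0.547]
wrist_force: [0.3, -0.2, -0.3]
gripper_width: 0.0244
t 10.1833 yaw -11.41 turn -0.0012 shift [0.0071 0.0359 0.0004] stand now [ 0.1 44.7] z 0.1348 g 24.4 F [ 0.3 -0.2 -0.3] j6 -0.07
```

View pics/w10.png

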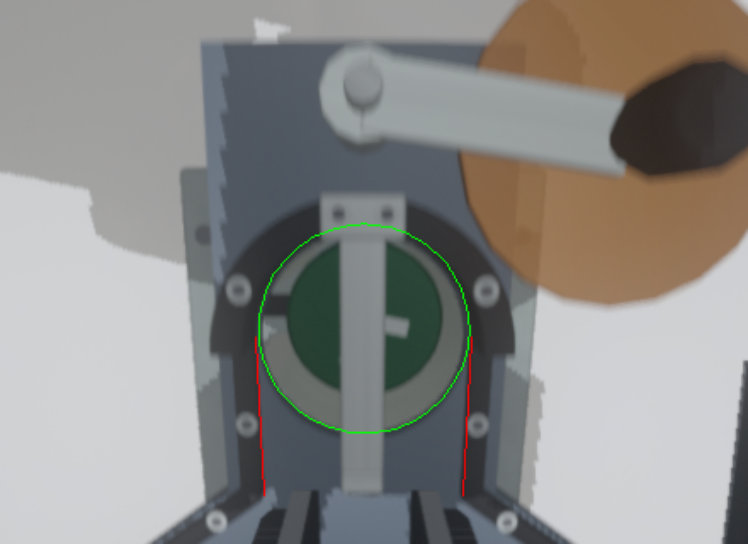

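```bash
python3 - <<'E'
from h import *
c=cap('wrist'); blueplane(c,(262,370,135,240),1,0,8)
plan(-39,-156,.17)
c=cap('side','s10.png')
im=cv2.imread('pics/s10.png'); cv2.imwrite('pics/s10z.png',cv2.resize(im[165:300,225:405],None,fx=4,fy=4,interpolation=cv2.INTER_CUBIC))
E
```

```text
4077 [ 1.0000e-03 -3.0000e-03  7.0636e+01] tilt 0.2 0.66 [-25.  70.] [ 25. 117.] mouth z 70.4
t 10.2833 yaw -11.55 turn 0.0019 shift [-0.1564 -0.3766  0.0703] stand now [ 0.2 44.1] z 0.1349 g 24.6 F [-1.   0.6 -0.2] j6 -0.07
```

View pics/s10z.png

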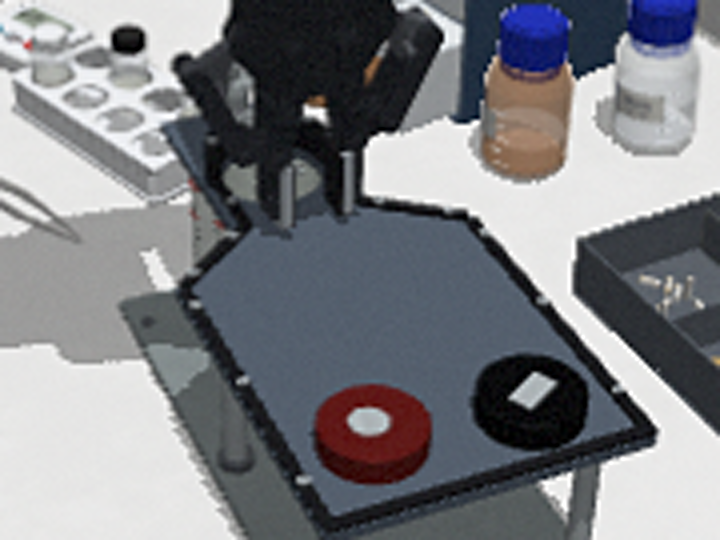

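```bash
python3 -m jog '[[-0.01,-0.02,0.05,0,0.43],[-0.03,-0.08,0.07,0,0.43],[-0.06,-0.15,0.07,0,0.43],[-0.09,-0.22,0.07,0,0.43],[-0.12,-0.29,0.07,0,0.43],[-0.15,-0.35,0.07,0,0.43],[-0.158,-0.376,0.07,0,0.43],[-0.158,-0.376,0.05,0,0.43]]'
python3 - <<'E'
from h import *
plan(-40,-148,.135)
c=cap('wrist','w11.png')
hsv=c['im'].astype(int); k=((hsv[...,0]>hsv[...,1]+40)&(hsv[...,0]>70)).astype(np.uint8)
n,l,s,ce=cv2.connectedComponentsWithStats(k)
for i in range(1,n):
    if s[i,4]>800: print(s[i],ce[i],w2s(atz(c,[ce[i]],.125)[0]))
E
```

```text
time: 11.0
tool_pos: [0.4591, -0.2199, 0.1612]
orientation: [0.448, 0.55, 0.444, -0.548]
wrist_force: [1.1, -0.1, 0.4]
gripper_width: 0.024
t 11.0 yaw -11.78 turn 0.0072 shift [ 0.0035  0.0212 -0.0524] stand now [ -39.6 -158.7] z 0.1612 g 24.0 F [ 1.1 -0.1  0.4] j6 -0.47
[ 136   80   63   67 2649] [167.12533031 113.73197433] [-103.08045973  -73.60566117]
[ 267  160   97   98 5965] [317.26605197 206.88130763] [ -37.63961316 -115.67307635]
[ 455  292   53   48 1555] [480.63279743 314.63536977] [  48.06821155 -173.42874911]
```

View pics/w11.png

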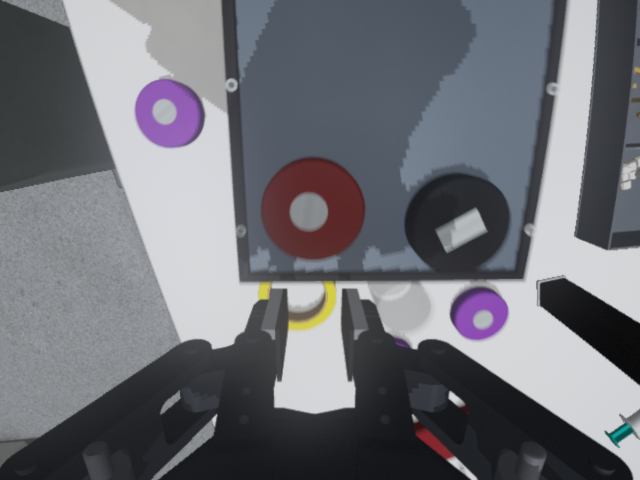

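```bash
python3 -m jog '[[0,0.004,-0.03,0.007,0.43],[0,0.004,-0.0524,0.007,0.43],[0.003,0.012,-0.0524,0.007,0.43],[0.0055,0.021,-0.0524,0.007,0.43],[0.011,0.031,-0.0524,0.007,0.43],[0.022,0.052,-0.0524,0.007,0.43],[0.034,0.075,-0.0524,0.007,0.43],[0.046,0.098,-0.0524,0.007,0.43],[0.058,0.121,-0.0524,0.007,0.43],[0.07,0.144,-0.0524,0.007,0.43],[0.082,0.167,-0.0524,0.007,0.43],[0.094,0.19,-0.0524,0.007,0.43],[0.106,0.213,-0.0524,0.007,0.43],[0.118,0.236,-0.0524,0.007,0.43],[0.128,0.255,-0.0524,0.007,0.43],[0.1354,0.27,-0.0524,0.007,0.43],[0.139,0.288,-0.0524,0.007,0.43],[0.143,0.307,-0.0524,0.007,0.43],[0.147,0.327,-0.0524,0.007,0.43],[0.1513,0.346,-0.0524,0.007,0.43]]'
python3 -c "
from h import *
c=ov('w12.png')
"
```

```text
time: 12.72
tool_pos: [0.5343, -0.0435, 0.1319]
orientation: [0.448, 0.548, 0.448, -0.547]
wrist_force: [-0.3, -0.2, -0.9]
gripper_width: 0.0242
t 12.7167 yaw -11.41 turn -0.0012 shift [0.0153 0.0661 0.0061] stand now [-1.  29.1] z 0.1319 g 24.2 F [-0.3 -0.2 -0.9] j6 -0.1
```

View pics/w12.png

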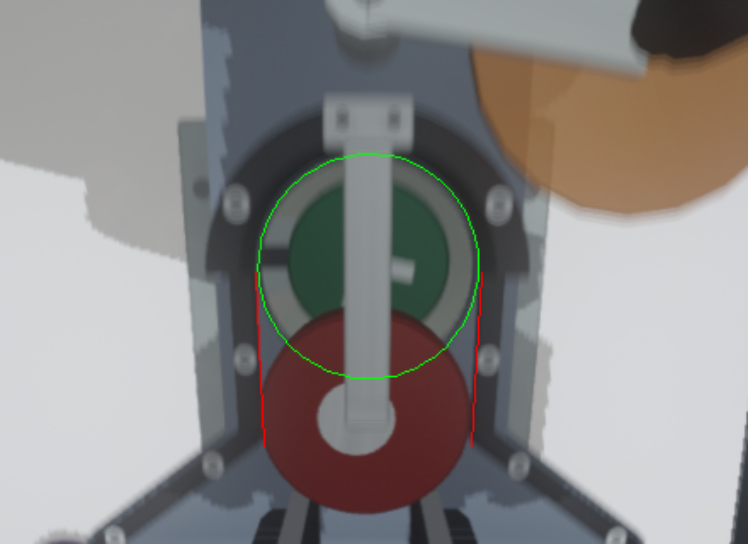

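```bash
python3 -m jog '[[0.002,0.005,0.006,0,0.43],[0.004,0.012,0.006,0,0.43],[0.007,0.0265,0.006,0,0.43],[0.0115,0.047,0.006,0,0.43],[0.0147,0.062,0.006,0,0.43],[0.0147,0.062,0.006,0,0.43],[0.011,0.042,0.006,0,0.43],[0.009,0.031,0.006,0,0.43]]'
python3 -c "
from h import *
c=ov('w13.png')
blueplane(c,(262,370,120,240),0,1,30)
plan(0,0,.25)
"
```

```text
time: 13.43
tool_pos: [0.5389, -0.0276, 0.1349]
orientation: [0.448, 0.548, 0.448, -0.546]
wrist_force: [-0.4, -0.6, -0.3]
gripper_width: 0.0243
t 13.4333 yaw -11.33 turn -0.003 shift [0.0063 0.0343 0.0002] stand now [ 0.3 45.6] z 0.1349 g 24.3 F [-0.4 -0.6 -0.3] j6 -0.07
4462 [ 1.0000e-03 -0.0000e+00  8.5427e+01] tilt 0.1 0.63 [-24.  70.] [ 24. 115.] mouth z 85.4
t 13.4833 yaw -11.41 turn -0.0011 shift [-0.0186 -0.0872  0.2301] stand now [ 0.5 44.6] z 0.1349 g 24.0 F [ 0.1 -1.6  0.2] j6 -0.07
```

View pics/w13.png

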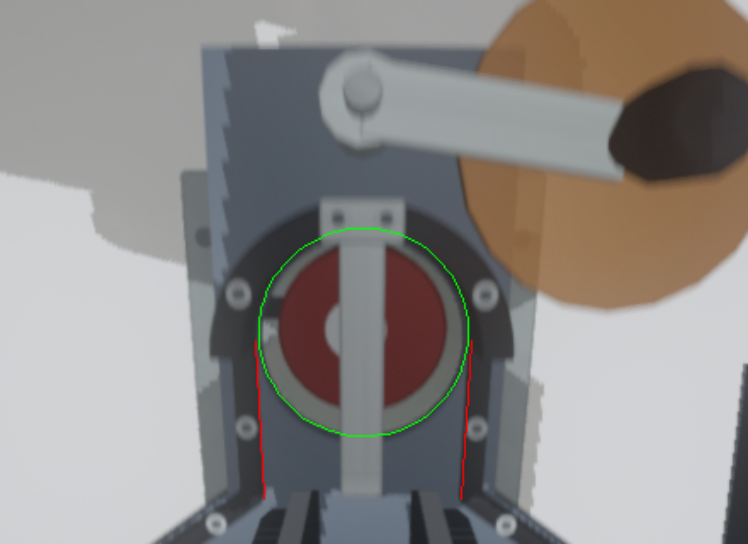

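```bash
python3 - <<'E'
from h import *
c=cap('top','t13.png')
uv=[(u,v) for v in range(60,240) for u in range(60,240)]
P=atd(c,uv); S=np.array([w2s(p) for p in P])
for y in range(100,260,20):
    row=[]
    for x in range(-60,160,20):
        m=(S[:,0]>=x)&(S[:,0]<x+20)&(S[:,1]>=y)&(S[:,1]<y+20)&(P[:,2]<1)
        row.append(int(np.percentile(P[m,2],98)*1e3) if m.sum()>5 else -1)
    print(y,row)
im=c['im'].astype(int); k=(im[145:200,170:230].sum(2)<110).astype(np.uint8)
n,l,s,ce=cv2.connectedComponentsWithStats(k)
for i in range(1,n):
    if s[i,4]>20: p=ce[i]+[170,145]; print(s[i],p,atd(c,[p]).round(4),w2s(atz(c,[p],.167)[0]))
plan(50,140,.21,81)
E
```

```text
100 [453, 443, 435, 422, 414, -1, -1, -1, 4, 3, 4]
120 [-1, 112, -1, -1, -1, -1, -1, -1, 3, 2, 3]
140 [-1, 12, -1, -1, -1, -1, -1, -1, 3, 2, 4]
160 [-1, -1, -1, -1, -1, -1, 137, -1, 3, 3, 3]
180 [-1, -1, -1, -1, -1, -1, -1, 1, 3, 2, 3]
200 [-1, 0, 4, 3, 3, 3, 3, 3, 2, 3, 3]
220 [3, 3, 3, 3, 3, 3, 2, 3, 2, 3, 3]
240 [3, 30, 31, 31, 30, 19, 3, 3, 3, 3, 68]
t 13.5333 yaw -11.45 turn 1.7998 shift [0.1348 0.1664 0.15  ] stand now [ 0.4 45.1] z 0.135 g 24.3 F [ 0.1 -0.3 -0.4] j6 -0.07
```

View pics/t13.png

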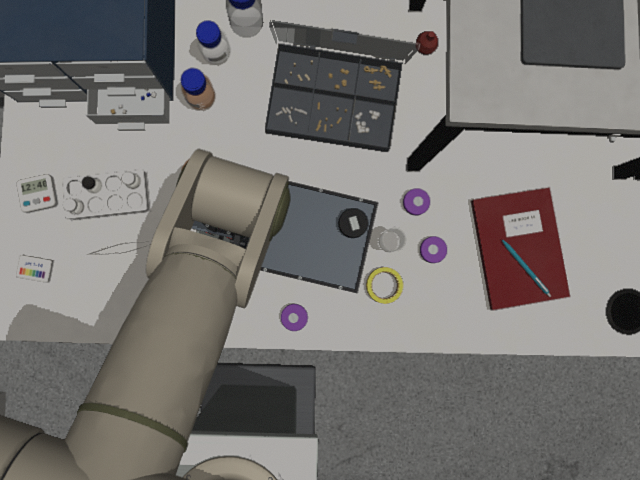

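```bash
python3 -m jog '[[0,-0.01,0.05,0,0.43],[0,-0.01,0.1,0,0.43],[0,-0.01,0.14,0,0.43],[0,0,0.15,0,0.43],[0,0,0.15,0,0.43]]'
python3 - <<'E'
from h import *
c=ov('w14.png',(0,400,100,560),1.5)
cv2.imwrite('pics/w14r.png',cv2.cvtColor(c['im'],cv2.COLOR_RGB2BGR))
blueplane(c,(262,370,150,290),0,1,30)
E
```

```text
time: 13.95
tool_pos: [0.5392, -0.0279, 0.211]
orientation: [0.448, 0.549, 0.447, -0.546]
wrist_force: [-0.5, -0.5, -0.8]
gripper_width: 0.0242
t 13.95 yaw -11.47 turn 0.0001 shift [ 0.0055  0.0349 -0.152 ] stand now [ 0.8 45.4] z 0.211 g 24.2 F [-0.5 -0.5 -0.8] j6 -0.07
2064 [ 1.0000e-03 -1.0000e-03  8.5518e+01] tilt 0.1 0.68 [-24.  71.] [ 23. 110.] mouth z 85.4
```

View pics/w14.png

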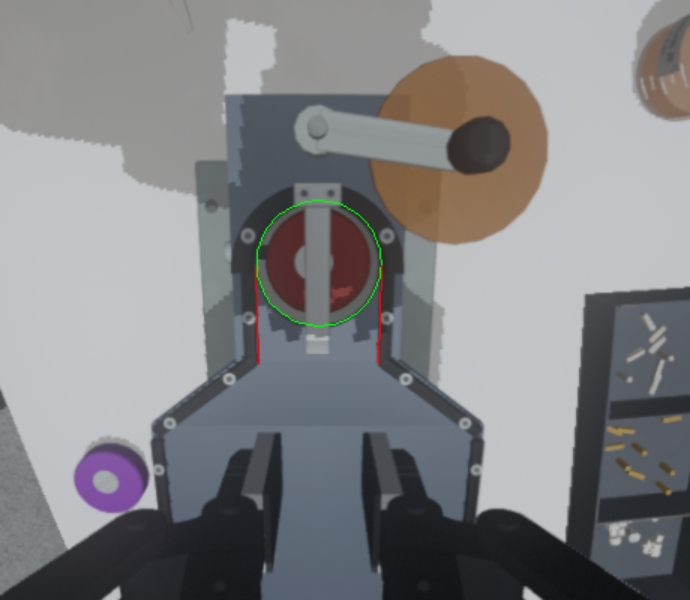

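```bash
python3 - <<'E'
from h import *
c=cap('wrist')
k=w2s(atz(c,[(485/1.5+100,142/1.5)],.167)[0]); p=w2s(atz(c,[(317/1.5+100,126/1.5)],.146)[0]); print(k,p)
d=k-[0,147]; print(np.hypot(*d), 'cover',np.arctan2(d[1],d[0])+np.pi/2, np.degrees(np.arctan2(d[1],d[0])+np.pi/2))
plan(k[0],k[1],.21,81)
E
```

```text
[ 49.26420458 138.53619429] [ -1.06495971 145.23002896]
49.9859766285339 cover 1.4006530042213494 80.2515057042028
t 14.05 yaw -11.44 turn 1.7996 shift [0.1338 0.1634 0.0024] stand now [-0.1 45.2] z 0.2088 g 24.3 F [ 0.5  0.4 -0.1] j6 -0.07
```

```bash
python3 -m jog '[[0.02,0.02,0.02,0.15,0.3],[0.04,0.04,0.02,0.3,0.2],[0.06,0.07,0.02,0.45,0.2],[0.08,0.1,0.02,0.6,0.2],[0.1,0.13,0.02,0.75,0.2],[0.12,0.15,0.02,0.9,0.2],[0.136,0.163,0.02,1,0.2],[0.136,0.163,0.02,1,0.2]]'
python3 -c "
from h import *
plan(50.5,138.5,.16,80)"
```

```text
time: 14.72
tool_pos: [0.6067, 0.0546, 0.2167]
orientation: [0.622, 0.333, 0.625, -0.333]
wrist_force: [-0.7, 0.3, -0.7]
gripper_width: 0.0344
t 14.7167 yaw 33.79 turn 0.7722 shift [-0.0004 -0.0023 -0.1134] stand now [ 50.5 139.7] z 0.2167 g 34.4 F [-0.7  0.3 -0.7] j6 -0.69
```

```bash
python3 -m jog '[[0,-0.002,0,0.15,0.2],[0,-0.002,0,0.3,0.2],[0,-0.002,0,0.45,0.2],[0,-0.002,0,0.6,0.2],[0,-0.002,0,0.77,0.2],[0,-0.002,0,0.77,0.2]]'
python3 -c "
from h import *
plan(50.5,138.5,.16,80)
cap('wrist','w15.png'); cap('side','s15.png')"
```

```text
time: 15.22
tool_pos: [0.606, 0.0531, 0.2155]
orientation: [0.693, 0.131, 0.697, -0.132]
wrist_force: [-0.4, -0.3, -1.0]
gripper_width: 0.034
t 15.2167 yaw 68.53 turn 0.0002 shift [ 0.0009  0.0008 -0.111 ] stand now [ 50.1 138. ] z 0.2155 g 34.0 F [-0.4 -0.3 -1. ] j6 -1.3
```

View pics/w15.png

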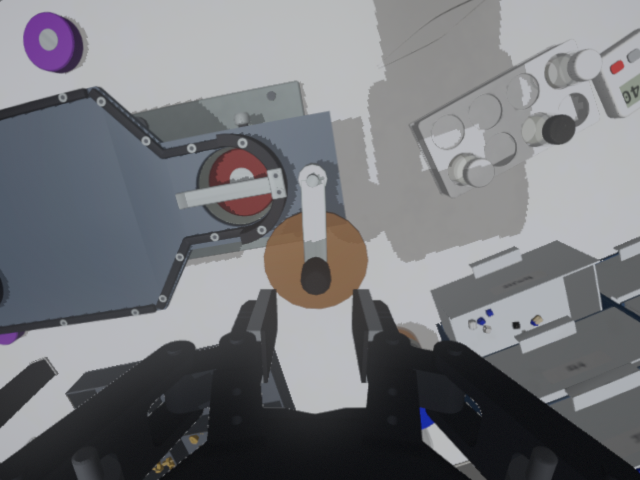

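```bash
python3 -c "
from h import *
c=cap('wrist'); print(w2s(atz(c,[(317,268)],.167)[0])); print(proj(c,[np.r_[get_obs()['tool_pos'][:2],.167]]))"
```

```text
[ 43.26247903 141.1925474 ]
[[314.11185503 281.04331727]]
```

```bash
python3 -m jog '[[0,0,-0.05,0,0.2],[0.001,0.001,-0.08,0,0.2],[0.001,0.001,-0.1,0,0.2],[0.001,0.001,-0.111,0,0.2],[0.001,0.001,-0.111,0,0.2]]'
python3 -c "
from h import *
plan(50.5,138.5,.16,80)
cap('wrist','w16.png')
for a in (80,70,60,50,40,30,20,10,0,-4):
    t=np.radians(a); x=51*np.sin(t); y=147-51*np.cos(t); print(a); plan(x,y,.16,a)
" | grep -v '^zz'
```

```text
time: 15.78
tool_pos: [0.6065, 0.0538, 0.1597]
orientation: [0.692, 0.134, 0.697, -0.135]
wrist_force: [-0.0, -0.4, 0.6]
gripper_width: 0.0341
t 15.7833 yaw 68.06 turn 0.0108 shift [-0.0001 -0.0006  0.0007] stand now [ 50.5 138.8] z 0.1597 g 34.1 F [-0.  -0.4  0.6] j6 -1.29
80
t 15.8333 yaw 68.07 turn 0.0104 shift [-0.0016 -0.0011 -0.0015] stand now [ 50.9 138.8] z 0.1607 g 34.2 F [-0.2  0.1  1.3] j6 -1.29
70
t 15.8333 yaw 68.07 turn -0.2118 shift [-0.0095 -0.017  -0.0015] stand now [ 50.9 138.8] z 0.1607 g 34.2 F [-0.2  0.1  1.3] j6 -1.29
60
t 15.8333 yaw 68.07 turn -0.4341 shift [-0.02   -0.0313 -0.0015] stand now [ 50.9 138.8] z 0.1607 g 34.2 F [-0.2  0.1  1.3] j6 -1.29
50
t 15.8333 yaw 68.07 turn -0.6563 shift [-0.0329 -0.0436 -0.0015] stand now [ 50.9 138.8] z 0.1607 g 34.2 F [-0.2  0.1  1.3] j6 -1.29
40
t 15.8333 yaw 68.07 turn -0.8785 shift [-0.0477 -0.0534 -0.0015] stand now [ 50.9 138.8] z 0.1607 g 34.2 F [-0.2  0.1  1.3] j6 -1.29
30
t 15.8333 yaw 68.07 turn -1.1007 shift [-0.064  -0.0605 -0.0015] stand now [ 50.9 138.8] z 0.1607 g 34.2 F [-0.2  0.1  1.3] j6 -1.29
20
t 15.8333 yaw 68.07 turn -1.323 shift [-0.0813 -0.0646 -0.0015] stand now [ 50.9 138.8] z 0.1607 g 34.2 F [-0.2  0.1  1.3] j6 -1.29
10
t 15.8333 yaw 68.07 turn -1.5452 shift [-0.0991 -0.0657 -0.0015] stand now [ 50.9 138.8] z 0.1607 g 34.2 F [-0.2  0.1  1.3] j6 -1.29
0
t 15.8333 yaw 68.07 turn -1.7674 shift [-0.1167 -0.0637 -0.0015] stand now [ 50.9 138.8] z 0.1607 g 34.2 F [-0.2  0.1  1.3] j6 -1.29
-4
t 15.8333 yaw 68.07 turn -1.8563 shift [-0.1237 -0.0621 -0.0015] stand now [ 50.9 138.8] z 0.1607 g 34.2 F [-0.2  0.1  1.3] j6 -1.29
```

View pics/w16.png

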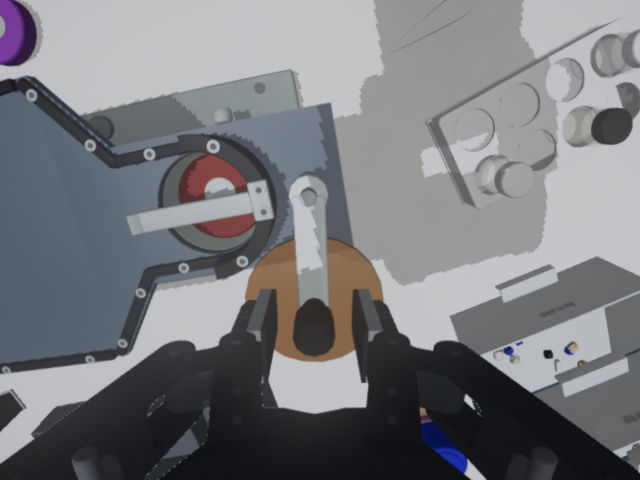

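```bash
python3 -m jog '[[-0.002,-0.002,0,0,0.43],[-0.0055,-0.009,0,-0.1,0.43],[-0.0095,-0.017,0,-0.21,0.43],[-0.0145,-0.0245,0,-0.32,0.43],[-0.02,-0.0313,0,-0.43,0.43],[-0.0265,-0.0378,0,-0.545,0.43],[-0.0329,-0.0436,0,-0.656,0.43],[-0.04,-0.0487,0,-0.767,0.43],[-0.0477,-0.0534,0,-0.8785,0.43],[-0.0557,-0.057,0,-0.99,0.43],[-0.0557,-0.057,0,-0.99,0.43]]' 20
python3 -c "
from h import *
cap('wrist','w17.png')
for a in (30,20,10,0,-3):
    t=np.radians(a); x=51*np.sin(t); y=147-51*np.cos(t); print(a); plan(x,y,.16,a)
"
```

```text
time: 16.75
tool_pos: [0.5791, 0.0249, 0.1618]
orientation: [0.589, 0.389, 0.592, -0.388]
wrist_force: [-0.8, 0.2, 0.1]
gripper_width: 0.0242
30
t 16.8 yaw 23.58 turn -0.112 shift [-0.0088 -0.0031 -0.0034] stand now [ 29.5 105.2] z 0.1617 g 24.5 F [-0.5 -1.  -0.4] j6 -0.57
20
t 16.8 yaw 23.58 turn -0.3342 shift [-0.026  -0.0072 -0.0034] stand now [ 29.5 105.2] z 0.1617 g 24.5 F [-0.5 -1.  -0.4] j6 -0.57
10
t 16.8 yaw 23.58 turn -0.5564 shift [-0.0438 -0.0083 -0.0034] stand now [ 29.5 105.2] z 0.1617 g 24.5 F [-0.5 -1.  -0.4] j6 -0.57
0
t 16.8 yaw 23.58 turn -0.7786 shift [-0.0615 -0.0063 -0.0034] stand now [ 29.5 105.2] z 0.1617 g 24.5 F [-0.5 -1.  -0.4] j6 -0.57
-3
t 16.8 yaw 23.58 turn -0.8453 shift [-0.0667 -0.0051 -0.0034] stand now [ 29.5 105.2] z 0.1617 g 24.5 F [-0.5 -1.  -0.4] j6 -0.57
```

View pics/w17.png

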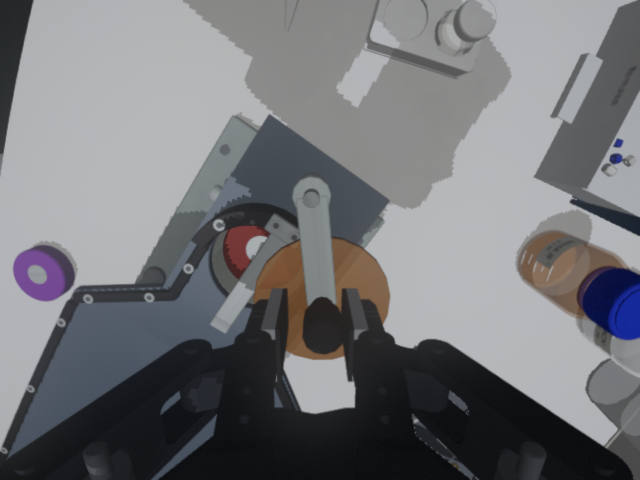

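```bash
python3 -m jog '[[-0.0088,-0.0031,-0.003,-0.112,0.43],[-0.0173,-0.0055,-0.003,-0.223,0.43],[-0.026,-0.0072,-0.003,-0.334,0.43],[-0.0348,-0.008,-0.003,-0.445,0.43],[-0.0438,-0.0083,-0.003,-0.556,0.43],[-0.0526,-0.0075,-0.003,-0.667,0.43],[-0.0605,-0.0063,-0.003,-0.778,0.43],[-0.064,-0.0058,-0.003,-0.778,0.43],[-0.066,-0.0055,-0.003,-0.778,0.43],[-0.066,-0.0055,-0.003,-0.778,0.43]]'
python3 -c "
from h import *
plan(-3.5,96,.16,0)
cap('wrist','w18.png')
"
```

```text
time: 17.63
tool_pos: [0.5465, 0.0224, 0.1605]
orientation: [0.448, 0.547, 0.45, -0.546]
wrist_force: [0.5, -0.1, 0.4]
gripper_width: 0.0245
t 17.6333 yaw -11.22 turn -0.0053 shift [-0.0026  0.0004 -0.001 ] stand now [-2.2 96.1] z 0.1605 g 24.5 F [ 0.5 -0.1  0.4] j6 0.02
```

View pics/w18.png

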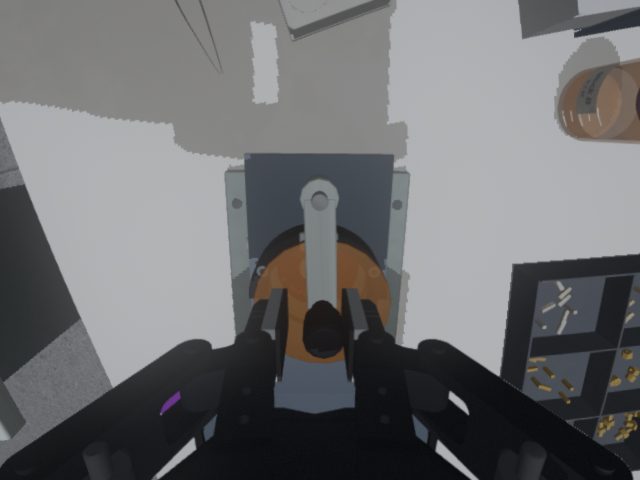

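```bash
python3 -m jog '[[-0.002,0.0004,0,0,0.43],[-0.004,0.0008,0,0,0.43],[-0.005,0.001,0,0,0.43],[-0.005,0.001,0,0,0.43]]'
python3 -c "
from h import *
plan(-3.5,96,.16,0)"
```

```text
time: 18.02
tool_pos: [0.5443, 0.0228, 0.1604]
orientation: [0.448, 0.548, 0.45, -0.545]
wrist_force: [3.9, -0.7, -1.3]
gripper_width: 0.0244
t 18.0167 yaw -11.24 turn -0.0049 shift [ 0.0016 -0.0005 -0.0009] stand now [-4.3 96.1] z 0.1604 g 24.4 F [ 3.9 -0.7 -1.3] j6 0.02
```

```bash
python3 -m jog '[[-0.0015,0.0003,0,0,0.43],[-0.003,0.0006,0,0,0.43],[-0.003,0.0006,0,0,0.43]]'
python3 -c "
from h import *
plan(-3.5,96,.16,0)"
```

```text
time: 18.27
tool_pos: [0.5441, 0.0229, 0.1605]
orientation: [0.449, 0.549, 0.449, -0.544]
wrist_force: [10.5, -0.9, -5.3]
gripper_width: 0.024
t 18.2667 yaw -11.24 turn -0.0049 shift [ 0.0021 -0.0005 -0.001 ] stand now [-4.6 96.1] z 0.1605 g 24.0 F [10.5 -0.9 -5.3] j6 0.02
```

The force rises while the position stays put, so the cover is at its end stop. I'll centre the fingers off the knob, raise them and back away.

```bash
python3 -m jog '[[0.003,-0.0006,0,0,0.43],[0.007,-0.0014,0,0,0.43],[0.007,-0.0014,0,0,0.3],[0.007,-0.0014,0.03,0,0.3],[0.007,-0.0014,0.08,0,0.3],[0,-0.03,0.13,0,0.3],[-0.05,-0.07,0.15,0,0.3],[-0.11,-0.12,0.15,0,0.3],[-0.17,-0.17,0.15,0,0.3],[-0.23,-0.2,0.15,0,0.3],[-0.29,-0.22,0.15,0,0.3],[-0.34,-0.22,0.15,0,0.3],[-0.34,-0.22,0.15,0,0.3]]'
python3 - <<'E'
from h import *
plan(0,0,.2)
c=cap('top','t20.png'); 
im=cv2.imread('pics/t20.png'); cv2.imwrite('pics/t20z.png',cv2.resize(im[150:300,165:390],None,fx=3.5,fy=3.5,interpolation=cv2.INTER_CUBIC))
c=cap('side','s20.png')
im=cv2.imread('pics/s20.png'); cv2.imwrite('pics/s20z.png',cv2.resize(im[165:300,225:405],None,fx=4,fy=4,interpolation=cv2.INTER_CUBIC))
E
```

```text
time: 19.35
tool_pos: [0.3709, -0.0869, 0.2355]
orientation: [0.448, 0.549, 0.449, -0.545]
wrist_force: [0.5, 0.4, 0.4]
gripper_width: 0.0295
t 19.35 yaw -11.34 turn -0.0027 shift [ 0.3172  0.0294 -0.0709] stand now [-152.5  -45.9] z 0.2355 g 29.5 F [0.5 0.4 0.4] j6 -0.35
```

View pics/t20z.png

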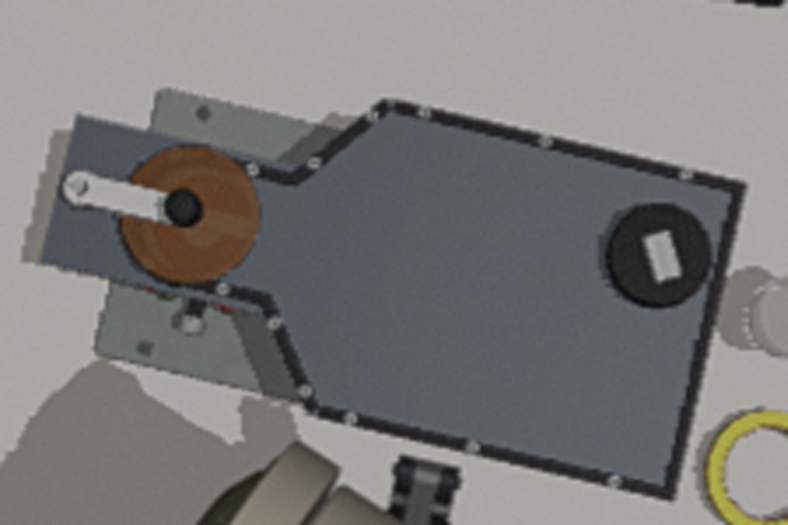

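View pics/s20z.png

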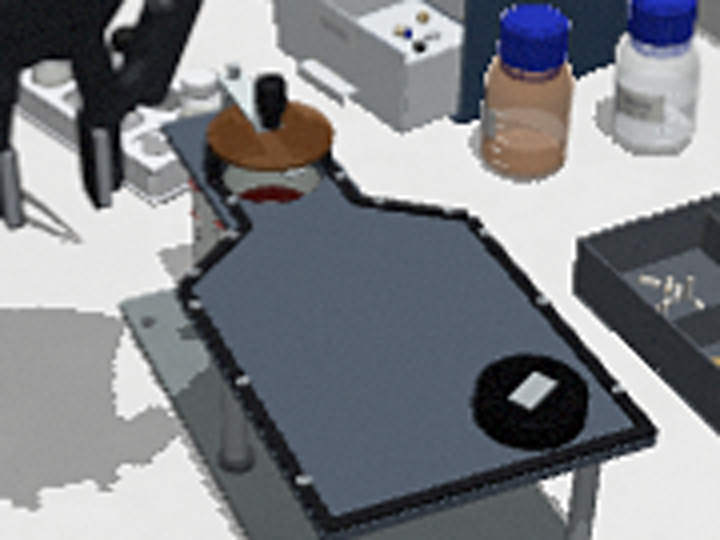

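```bash
python3 - <<'E'
from h import *
c=cap('top')
z=lambda u,v:(u/3.5+165-.36,v/3.5+150-.36)
k=w2s(atz(c,[z(184,207)],.167)[0]);p=w2s(atz(c,[z(79,187)],.146)[0]); print(k,p,np.arctan2(*(k-p)*[1,-1]))
o=get_obs(); print(o['wrist_force'],np.abs(o['joint_velocities']).max(),o['time'])
job.sign_off()
E
```

```text
[-1.50800987 91.85943174] [ -1.7929277  144.99085199] 0.005362459712838411
[-0.49898174 -0.22840141 -0.9025111 ] 0.022707267722257393 19.5
the job is handed in; nothing more can be done
```

The magazine is loaded with three mounts, the cover is shut, and the job was handed in at 19.5 s of the 61 s allowed. The hand-in gave no verdict.

- **Loading:** I pushed mount_4 (blue), mount_3 (green) and mount_2 (red) along the table and lane and dropped them one by one. mount_1 (black) was not needed and was never touched. It lies flat at about stand x 32, y -123 mm, well over 45 mm from the mouth.
- **One fault on the way:** mount_4 went in slowly and came to rest leaning at about 37° in the tube. I pushed the next mount home quickly; it came to rest flat, and I took that to mean mount_4 was level beneath it. mount_2 went in the same way.
- **Stack:** the wrist camera put the top face at 85.4 mm, between the red lines, with a tilt of about 0.1°. mount_3's face had read 70.4 mm, so the stack rose by 15 mm. I did not see mount_4 directly again; that it lies flat rests on these heights.
- **Cover:** I turned it by the knob until the force rose to about 10 N with no further movement, which is its end stop. The top camera then put it at about 0.005 rad.
- **Disagreement:** the top and wrist cameras differed by 2–3 mm on the stand's position. I worked from the wrist view, which matched the lane and mouth.
- **At hand-in:** the arm was clear of everything, with a residual wrist force of about 1 N.

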